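Fit a pot's double lid and lift away the outer cover

TASK

Take the mallet and knock the sprung pin in the pot's rim down flush, then put the mallet back down on the bench. Pick up the nested pair of lids together by the inner lid's stem, lower them gently onto the pot so that the inner lid sits fully home in the mouth, and let go. Then take the outer lid alone by its collar, lift it straight up off the stem without disturbing the inner lid, and finish while still holding the outer lid level in the gripper, well clear above the stem; keep your fingers off the pin, and leave the other things on the bench alone.

Things in the scene. Friction and masses are not known exactly. Their poses are not given: they have to be found in the camera images.
- pot: Round open steel pot fixed to the bench, 70 tall, rim 128 across on a narrower body (144 dark foot plate). Origin: centre of its underside on the bench; z up. The mouth at the rim is a recess 92 across and 10 deep with a flat ledge at its bottom (60 above the bench; opening in the ledge 76 across) on which the inner lid sits.
- pot_mouth (a point): Centre of the pot's mouth, level with the top of the rim (70 above the bench).
- pin_top (a point): Top of the sprung steel pin, 10 in diameter, that stands upright in the pot's rim, 55 from the pot's axis (its direction from the axis is the pot's +x axis, on the side away from the robot). It starts 10 to 14 proud of the rim.
- pin (a joint): How far the pin has been driven down, m: 0 = 14 mm proud, 0.014 = flush with the rim, where it stops. It grips its hole: it takes about 8 N to move and stays where it is left.
- inner_lid: Inner lid: aluminium disc 88 across, 8 thick, lower edge bevelled (82 across underneath), with a round stem 16 in diameter in its centre rising to 65 above the underside. Origin: centre of its underside; z up. About 0.2 kg. It starts on the bench with the outer lid nested on it; lifting it by the stem carries both lids.
- outer_lid: Outer lid: aluminium disc 132 across, 6 thick, with a central collar 44 in outer diameter rising to 31 above the underside. The inner lid's stem passes loosely up through its hole (28 across) and stands 26 above the collar. Origin: centre of its underside, z up. 0.22 kg. Starts on the inner lid's disc, 8 above the bench; on the pot it rests on the rim, 2 above the seated inner disc.
- mallet: Mallet standing on one face of its head: black rubber head 52 in diameter, 76 tall; wooden handle (22 wide, 26 high in section) running level from the head along the mallet's -x axis, centreline 40 above the origin, from 26 to 156 out from the head's axis. Origin: centre of the head's lower (striking) face; z up. 0.4 kg, mostly in the head.
- socket_large: Bystander, to be left alone: dark steel impact socket, 42 dia x 52 tall (mm). Origin: centre of its underside.
- socket_small: Bystander, to be left alone: dark steel impact socket, 30 dia x 42 tall (mm). Origin: centre of its underside.
- spool: Bystander, to be left alone: spool of cream thread, 40 dia x 46 tall (mm). Origin: centre of its underside.
- bottle: Bystander, to be left alone: white plastic bottle, 56 dia x 130 tall, black cap (mm). Origin: centre of its underside.
- driver: Bystander, to be left alone: screwdriver lying flat along y, red handle, 200 long, 26 thick (mm). Origin: on its axis, part way along.
- can: Bystander, to be left alone: plain steel can, 66 dia x 90 tall (mm). Origin: centre of its underside.
Not all that is in view belongs to the job. Leave any green or yellow look-alike of the mallet alone.

How it is judged:
On the way, in this order (a step that is already met when the one before it is completed fails the run):
1. the pin is knocked down flush (within 3 mm) with the mallet (value of joint pin above 0.011 m and distance between pin_top and mallet below 0.06 m), for 0.02 s.
2. the mallet is back on the bench and both lids sit on the pot, let go: inner lid home on its ledge, outer lid on the rim (z of inner_lid in the frame of pot between 0.056 and 0.0635 m and horizontal distance between inner_lid and pot below 0.006 m and angle between inner_lid's own z axis and vertical below 0.06 rad and z of outer_lid in the frame of pot below 0.076 m and z of outer_lid in the frame of inner_lid above 0.005 m and contact force between the fingers and inner_lid below 0.1 N and height (world z) of mallet below 0.04 m and contact force between the fingers and mallet below 0.1 N and linear speed of mallet below 0.05 m/s), for 0.1 s.
At the end, for the whole second after the job is handed in: Pin within 3 mm of flush; inner lid home in the mouth (on its ledge within 3.5 mm, 6 mm off-centre, 0.06 rad); mallet resting on the bench; fingers hold the outer lid still, within 0.3 rad of level, underside over 135 mm above the bench (stem top: 125), touching neither pot nor inner lid (value of joint pin above 0.011 m and z of inner_lid in the frame of pot between 0.056 and 0.0635 m and horizontal distance between inner_lid and pot below 0.006 m and angle between inner_lid's own z axis and vertical below 0.06 rad and height (world z) of mallet below 0.04 m and contact force between the fingers and mallet below 0.1 N and linear speed of each of mallet, outer_lid below 0.05 m/s and z of outer_lid in the frame of pot above 0.135 m and angle between outer_lid's own z axis and vertical below 0.3 rad and contact force between the fingers and outer_lid above 1 N and contact force between each of outer_lid, the fingers and inner_lid below 0.1 N and contact force between outer_lid and pot below 0.1 N); the arm keeps its last pose, push and grip.
It fails at once if the fingers press the pin (contact force between the fingers and pin above 1 N).
It fails at once if the outer lid is parted from the inner lid while the inner lid is not home in the pot (or the inner lid is disturbed later) (z of outer_lid in the frame of inner_lid above 0.03 m and not (z of inner_lid in the frame of pot between 0.056 and 0.0635 m and horizontal distance between inner_lid and pot below 0.006 m and angle between inner_lid's own z axis and vertical below 0.06 rad)).
It fails at once if the inner lid is dropped (falls faster than 0.5 m/s while not held) (linear speed of inner_lid above 0.5 m/s and contact force between the fingers and inner_lid below 0.1 N).
It fails at once if a bystander is disturbed (moved over 25 mm) (distance of any of socket_large, socket_small, spool, bottle, driver, can from where it was at the start of the episode above 0.025 m).
It also fails if it takes over 61 s, if anything falls off the work surface, if the arm or the gripper's body presses on something with over 40 N, if the wrist force passes 120 N, or if a joint passes its speed limit or range.

ROBOT

A 6-joint arm with a two-finger parallel gripper is mounted at the origin on the work surface. World frame = base frame: x ahead of the robot, y to its left, z up, the work surface at z = 0. Lengths are in m, angles in rad, forces in N, time in s.
With the tool pointing down it reaches from about 0.375 to 0.9 m from the base axis. Payload 3.1 kg.
Tool frame: the origin (TCP) lies between the finger pads; the fingertips stand 25 mm ahead of it and the grasp point (between the pads) lies 6 mm ahead of it; y points along the fingers, x is the direction in which the jaws open and shut, and the axes are right-handed (so a half turn about y gives the same grasp; the last joint's range is limited). The gripper opens to 87 mm and grips with 3 to 60 N. Pads are 19 mm wide; open, the fingers measure 117 mm over their backs; the gripper's body (75 mm by 190 mm) begins 51 mm behind the grasp point.
Start: joints at [1.103, 0.527, 1.433, -0, 1.181, -0.178], TCP at [0.178, 0.599, 0.211] pointing down, gripper open.
Joint ranges: [-3.08, 3.08], [-0.75, 2.2], [0.22, 2.44], [-1.43, 4.57], [0, 2.65], [-2.85, 2.85]. Speed limits (rad/s): [2.79, 2.79, 3.14, 3.14, 3.14, 3.14].

INTERFACE

Orientations are given as a unit quaternion [x, y, z, w].
In Python, from rig import robot gives the robot as it stands.
- The arm moves only by the tool carry_out, never from a script. Its argument "moves" is a list of rows, each a list of 7 numbers: the opening, from 0 (shut) to 1 (fully open), then the shift along the tool's x, y, z in cm, then the turn, a rotation vector about the tool's x, y, z in rad. In form: [[grip, x, y, z, rx, ry, rz], ...]. A call has 1 to 20 rows; each row is the pose to reach, as a shift and turn from the pose commanded when the call began, along the tool's axes at that moment; what a row does not reach only later rows make up. A row lasts 1/10 s, in which the tool goes at most 50 mm and 8.59 degrees, less where a joint would pass 70% of its speed; a pose out of reach is approached as far as the arm can. A call with a gripper value outside its range is refused whole. The fingers move at their own pace and stop on an object; "force" is the grip in N (left out, the last holds). Time passes only in rows, so rows that repeat a pose let the fingers close. It gives the time, the measured TCP pose, the force and the opening at its end, in the units of the state.
- robot.get_obs(): the state, without advancing time (a new reading comes with each control period).
- robot.camera(name): name is "scene" or "top" or "wrist"; returns the picture (420x560x3 uint8, red, green, blue); there is no depth.
- robot.camera_params(name): a dict with "fx", "fy", "cx", "cy" (pixels), "extrinsics" (4x4, takes a point from camera to world coordinates); the wrist camera has in their place "mount" (4x4, takes a point from camera to tool coordinates, whose origin is the TCP and whose axes are the tool frame's). Camera axes: x right, y down, z forward; pixel columns grow to the right and rows downward; lengths in m; the calibration is good to about 2 mm. A picture is of the moment at which its call begins: read the wrist's pose just before it. camera_params takes no time and is no camera call.
- robot.hand_in(): hands the job in, once; it reports no verdict.
The state is a dict: "time": time; "q": joint angles; "joint_velocities": joint speeds; "joint_torque": joint torques, N m; "position": TCP position; "tool_rot": TCP orientation; "ft_force": force on the tool from outside, world axes, zero at the start; "moment": the same for the moment, N m; "grip_width": finger opening in m.
Only numpy, scipy, OpenCV 4.12 (cv2) and the standard library are available. Lean on these libraries where they do the work, as an engineer would, in place of code of your own. Each camera call takes 0.05 s, during which the arm holds its last target.

## Working session

There is one attempt and no reset: what is moved stays moved. The work goes in short steps, Python scripts to look and compute and a tool call to move; the robot and the scene stay as the last step left them, time stands still between calls to the robot, and variables do not carry over. Pictures are saved under pics/ and viewed, and the job is handed in when it is done.

Besides the shell and the picture viewer there is one more tool, called after "Call:" as a command line: name --pt "numbers of a row" for each row, then --argument value for the rest. carry_out: Moves the arm, as the interface text tells. Its arguments: {"type":"object","properties":{"moves":{"type":"array"},"force":{"type":"number"}},"required":["moves"]}

```bash
ls; mkdir -p pics
python3 - <<'E'
from rig import robot
import cv2,numpy as np
o=robot.get_obs();print({k:np.round(v,3).tolist() for k,v in o.items()})
for n in ["scene","top","wrist"]:
    p=robot.camera_params(n);print(n,{k:np.round(v,4).tolist() for k,v in p.items()})
    cv2.imwrite(f"pics/{n}0.png",robot.camera(n)[:,:,::-1])
E
```

```text
pics
{'time': 0.0, 'q': [1.103, 0.528, 1.434, -0.0, 1.181, -0.179], 'joint_velocities': [-0.0, 0.0, 0.001, -0.0, 0.0, 0.0], 'joint_torque': [0.001, -44.004, -17.659, 0.063, 0.058, -0.0], 'position': [0.178, 0.598, 0.21], 'tool_rot': [0.567, 0.422, -0.424, -0.566], 'ft_force': [0.184, 0.009, 0.28], 'moment': [0.073, -0.022, -0.02], 'grip_width': 0.087}
scene {'fx': 432.8984, 'fy': 432.8984, 'cx': 280.5651, 'cy': 208.3502, 'extrinsics': [[-0.8637, 0.3529, -0.3599, 0.975], [0.5037, 0.6301, -0.591, 0.7029], [0.0182, -0.6917, -0.7219, 0.9425], [0.0, 0.0, 0.0, 1.0]]}
top {'fx': 463.8572, 'fy': 463.8572, 'cx': 276.8747, 'cy': 208.656, 'extrinsics': [[0.0249, -0.9915, 0.1274, 0.368], [-0.9997, -0.0248, 0.0025, 0.0138], [0.0006, -0.1274, -0.9919, 1.5098], [0.0, 0.0, 0.0, 1.0]]}
wrist {'fx': 292.2744, 'fy': 292.2744, 'cx': 279.9465, 'cy': 213.6497, 'mount': [[1.0, -0.0003, 0.0004, -0.0006], [-0.0005, -0.2523, 0.9676, -0.1742], [-0.0002, -0.9677, -0.2523, 0.0685], [0.0, 0.0, 0.0, 1.0]]}
```

View pics/scene0.png

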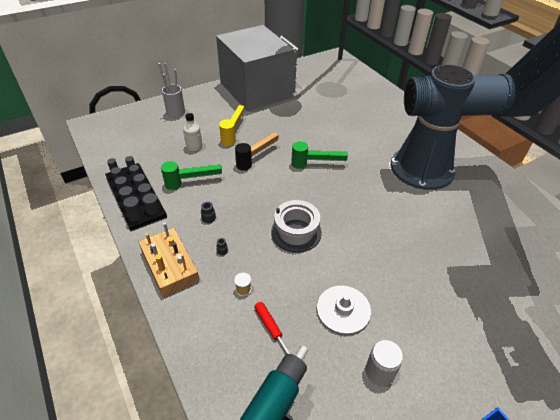

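View pics/top0.png

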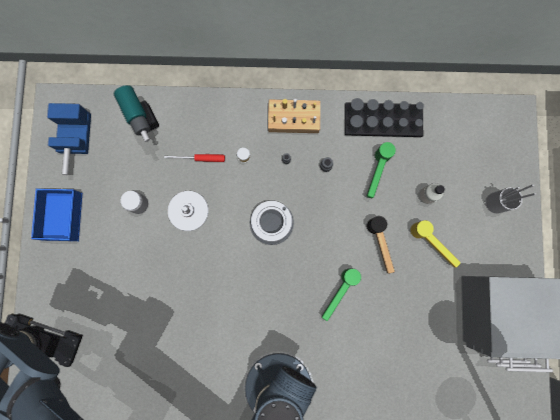

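View pics/wrist0.png

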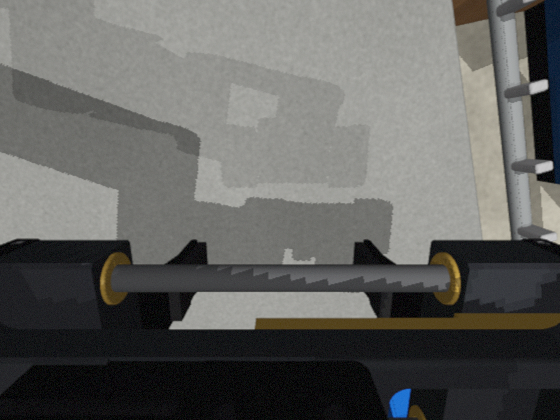

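```bash
cat > h.py <<'E'
import numpy as np,cv2
from scipy.spatial.transform import Rotation as R
from rig import robot
def cam(n,o=None):
    p=robot.camera_params(n);K=np.array([[p['fx'],0,p['cx']],[0,p['fy'],p['cy']],[0,0,1]])
    if n=='wrist':
        o=o or robot.get_obs();T=np.eye(4);T[:3,:3]=R.from_quat(o['tool_rot']).as_matrix();T[:3,3]=o['position'];E=T@np.array(p['mount'])
    else:E=np.array(p['extrinsics'])
    return K,E
def ray(c,uv):
    K,E=c;d=E[:3,:3]@np.linalg.inv(K)@np.array([uv[0],uv[1],1.]);return E[:3,3],d/np.linalg.norm(d)
def atz(c,uv,z):
    o,d=ray(c,uv);return o+d*(z-o[2])/d[2]
def tri(*cu):
    A=np.zeros((3,3));b=np.zeros(3)
    rs=[ray(c,u) for c,u in cu]
    for o,d in rs:
        P=np.eye(3)-np.outer(d,d);A+=P;b+=P@o
    x=np.linalg.solve(A,b);return x,[float(np.linalg.norm((np.eye(3)-np.outer(d,d))@(x-o))) for o,d in rs]
def proj(c,X):
    K,E=c;X=np.atleast_2d(X);p=(X-E[:3,3])@E[:3,:3];q=p@K.T;return q[:,:2]/q[:,2:]
def crop(n_in,out,x,y,w,h,s):
    im=cv2.imread(n_in)[y:y+h,x:x+w];cv2.imwrite(out,cv2.resize(im,None,fx=s,fy=s,interpolation=cv2.INTER_CUBIC))
E
python3 - <<'E'
from h import *
S=cam('scene');T=cam('top')
for n,s,t in [('mallet head top',(244,150),(377,223)),('handle end',(276,137),(391,270)),('pin',(277,211),(284,209)),('stem top',(346,298),(188,209)),('pot mouth',(298,219),(271,220)),('green1',(300,146),(352,276)),('green2',(170,169),(387,150)),('yellow',(227,126),(425,228))]:
    print(n,*[np.round(v,3) for v in tri((S,s),(T,t))])
crop('pics/top0.png','pics/c1.png',320,130,150,200,4) if 0 else None
crop('pics/scene0.png','pics/c1.png',215,100,100,75,8)
crop('pics/top0.png','pics/c2.png',150,170,160,90,5)
crop('pics/scene0.png','pics/c3.png',250,180,140,160,5) if 0 else crop('pics/scene0.png','pics/c3.png',250,180,140,100,5)
E
```

```text
mallet head top [ 0.514 -0.294  0.07 ] [0.003 0.003]
handle end [ 0.368 -0.344  0.036] [0.004 0.004]
pin [ 0.553 -0.006  0.071] [0.001 0.001]
stem top [0.545 0.302 0.048] [0.003 0.003]
pot mouth [0.516 0.037 0.06 ] [0.003 0.003]
green1 [ 0.349 -0.217  0.076] [0.001 0.001]
green2 [ 0.75  -0.329  0.063] [0.002 0.002]
yellow [ 0.502 -0.445  0.064] [0.003 0.003]
```

View pics/c1.png

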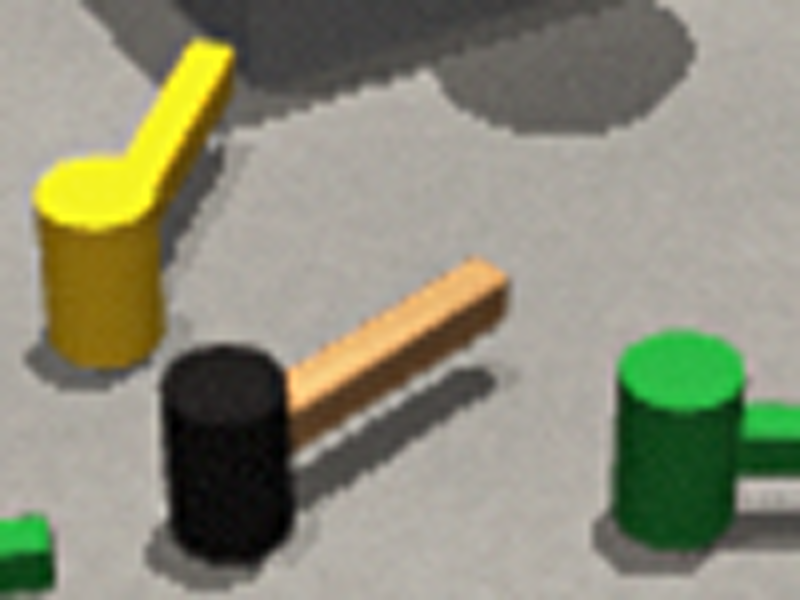

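View pics/c2.png

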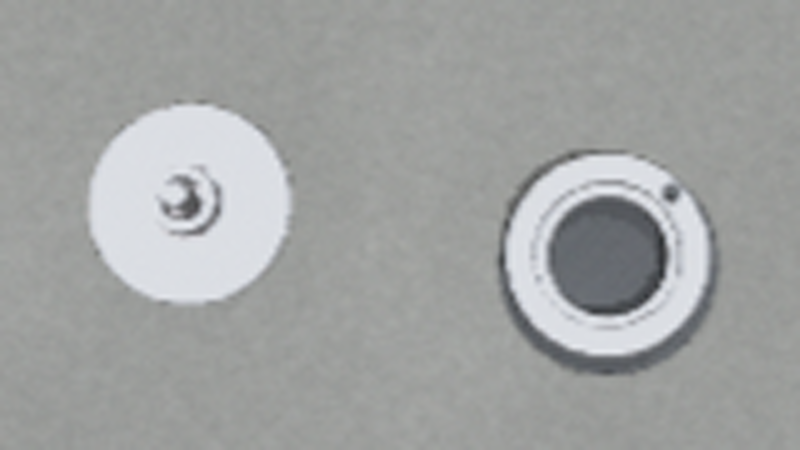

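View pics/c3.png

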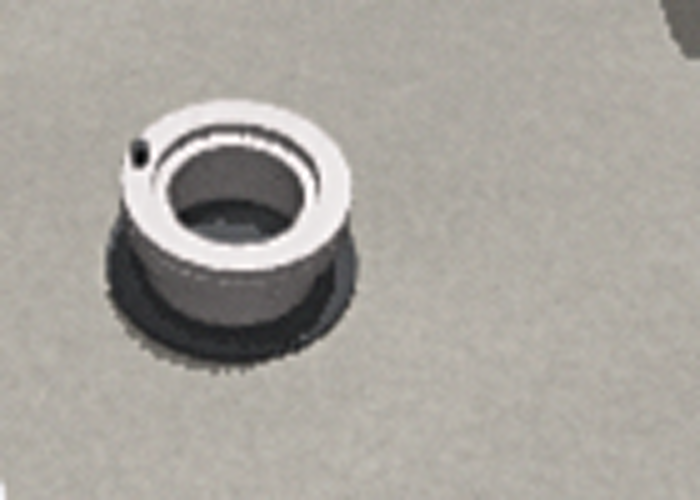

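```bash
cat >> h.py <<'E'
def Rt(yaw): # tool pointing down, tool z at yaw deg
    a=np.radians(yaw);z=np.array([np.cos(a),np.sin(a),0]);y=np.array([0,0,-1.]);return np.column_stack([np.cross(y,z),y,z])
def go(p,yaw,o=None):
    o=o or robot.get_obs();R0=R.from_quat(o['tool_rot']).as_matrix();R1=Rt(yaw)
    d=R0.T@(np.array(p)-o['position'])*100;r=R.from_matrix(R0.T@R1).as_rotvec()
    print('t',round(float(o['time']),2),'pos',np.round(o['position'],4),'shift',np.round(d,2),'rot',np.round(r,3))
def snap(n,f):
    o=robot.get_obs();c=cam(n,o);im=robot.camera(n)[:,:,::-1];cv2.imwrite(f,im);np.savez(f[:-4],K=c[0],E=c[1],pos=o['position']);return c,im
def ld(f):
    d=np.load(f[:-4]+'.npz');return (d['K'],d['E'])
E
python3 - <<'E'
from h import *
go([.545,.34,.24],90)
S=cam('scene');T=cam('top')
for n,s,t in [('can',(386,349),(131,195)),('spool',(243,277),(243,150)),('driver',(267,320),(210,157)),('sockL',(208,205),(326,160))]:
    print(n,*[np.round(v,3) for v in tri((S,s),(T,t))])
E
```

```text
t 0.15 pos [0.1777 0.5986 0.2103] shift [-14.34  -2.96 -42.57] rot [ 1.000e-03  1.282e+00 -2.000e-03]
can [0.576 0.467 0.11 ] [0.004 0.004]
spool [0.736 0.134 0.061] [0.005 0.005]
driver [0.726 0.243 0.012] [0.001 0.001]
sockL [ 0.711 -0.133  0.061] [0.004 0.004]
```

Call:
carry_out --pt "1 -14.3 -3 -42.6 0 1.282 0" --pt "1 -14.3 -3 -42.6 0 1.282 0" --pt "1 -14.3 -3 -42.6 0 1.282 0" --pt "1 -14.3 -3 -42.6 0 1.282 0" --pt "1 -14.3 -3 -42.6 0 1.282 0" --pt "1 -14.3 -3 -42.6 0 1.282 0" --pt "1 -14.3 -3 -42.6 0 1.282 0" --pt "1 -14.3 -3 -42.6 0 1.282 0" --pt "1 -14.3 -3 -42.6 0 1.282 0" --pt "1 -14.3 -3 -42.6 0 1.282 0" --pt "1 -14.3 -3 -42.6 0 1.282 0" --pt "1 -14.3 -3 -42.6 0 1.282 0"

```text
time: 1.35
position: [0.5442, 0.341, 0.2405]
tool_rot: [0.707, -0.0, -0.001, -0.707]
ft_force: [-0.1, 0.2, -0.2]
grip_width: 0.0868
```

Run:
```python
from h import *
c,im=snap('wrist','pics/w1.png')
go([.515,.08,.24],90)
```

```text
t 1.4 pos [0.544  0.3414 0.2406] shift [ -2.94   0.07 -26.14] rot [ 0.     0.002 -0.002]
```

View pics/w1.png

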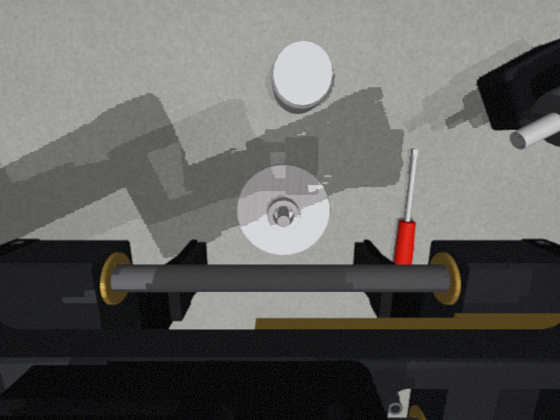

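The wrist view shows the nested lids centred at about (283,210), the can at (302,75) and the screwdriver at (408,210). Next I'll look at the pot.

Call:
carry_out --pt "1 -3 0 -26.1 0 0 0" --pt "1 -3 0 -26.1 0 0 0" --pt "1 -3 0 -26.1 0 0 0" --pt "1 -3 0 -26.1 0 0 0" --pt "1 -3 0 -26.1 0 0 0" --pt "1 -3 0 -26.1 0 0 0" --pt "1 -3 0 -26.1 0 0 0" --pt "1 -3 0 -26.1 0 0 0"

```text
time: 2.2
position: [0.5154, 0.0813, 0.2412]
tool_rot: [-0.707, -0.001, 0.0, 0.707]
ft_force: [-0.8, 0.4, 0.4]
grip_width: 0.0872
```

Run:
```python
from h import *
c,im=snap('wrist','pics/w2.png')
crop('pics/w1.png','pics/c4.png',220,150,120,110,5)
crop('pics/w2.png','pics/c5.png',210,140,140,110,5)
go([.46,-.31,.22],18.9)
```

```text
t 2.25 pos [0.5155 0.0816 0.2412] shift [ -5.64   2.08 -39.15] rot [-1.000e-03  1.243e+00 -0.000e+00]
```

View pics/c4.png

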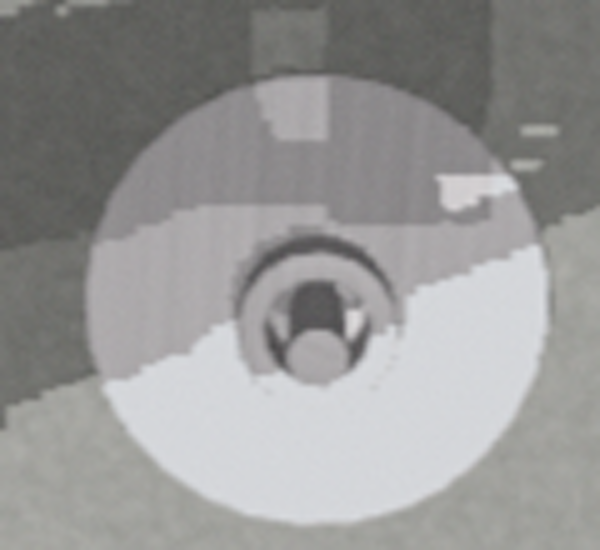

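View pics/c5.png

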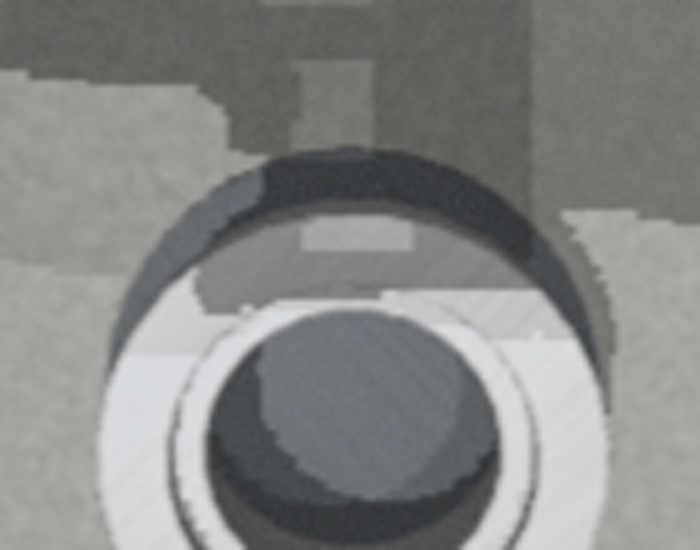

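Run:
```python
from h import *
c=ld('pics/w1.png');S=cam('scene');T=cam('top')
print('stem z.065',atz(c,(283.4,221),.065),'disc z.014',atz(c,(283.8,209.9),.014))
print(tri((c,(283.4,221)),(T,(186.2,209)),(S,(345.5,297.5))))
```

```text
stem z.065 [0.54817767 0.30853609 0.065     ] disc z.014 [0.54915788 0.31013112 0.014     ]
(array([0.54689028, 0.3051101 , 0.0546312 ]), [0.001446737663089979, 0.0009755236954206201, 0.0012830323669382488])
```

View pics/w2.png

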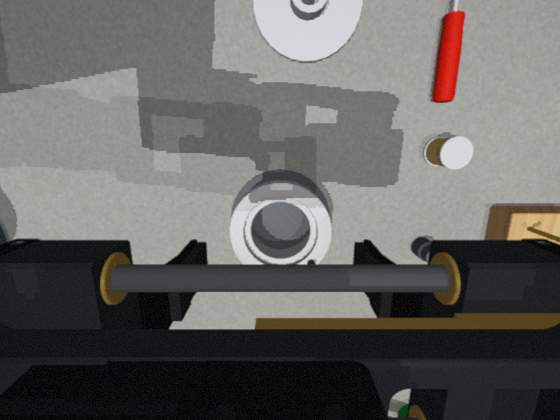

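Call:
carry_out --pt "1 -5.6 2 -39.2 0 1.243 0" --pt "1 -5.6 2 -39.2 0 1.243 0" --pt "1 -5.6 2 -39.2 0 1.243 0" --pt "1 -5.6 2 -39.2 0 1.243 0" --pt "1 -5.6 2 -39.2 0 1.243 0" --pt "1 -5.6 2 -39.2 0 1.243 0" --pt "1 -5.6 2 -39.2 0 1.243 0" --pt "1 -5.6 2 -39.2 0 1.243 0" --pt "1 -5.6 2 -39.2 0 1.243 0" --pt "1 -5.6 2 -39.2 0 1.243 0" --pt "1 -5.6 2 -39.2 0 1.243 0"

```text
time: 3.35
position: [0.4604, -0.3105, 0.2207]
tool_rot: [-0.575, 0.411, -0.41, 0.576]
ft_force: [-0.4, 0.6, -0.2]
grip_width: 0.0869
```

Run:
```python
from h import *
c,im=snap('wrist','pics/w3.png')
```

```text
(no output)
```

View pics/w3.png

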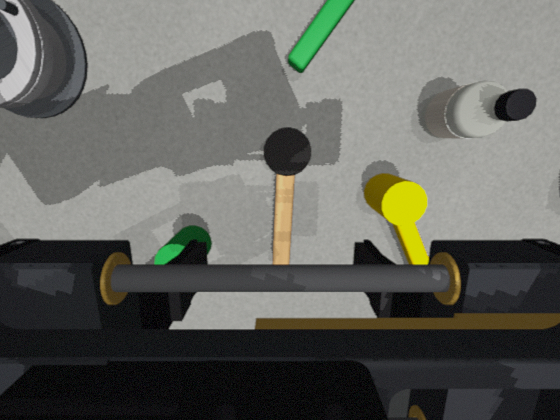

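The wrist view shows the black mallet head at (287,151) and its wooden handle running down to (281,262). The green decoy at (185,245) and the yellow one at (404,203) aren't candidates. I'll measure the mallet next.

Run:
```python
from h import *
crop('pics/w3.png','pics/c6.png',240,115,100,150,4)
c=ld('pics/w3.png');S=cam('scene');T=cam('top')
h=atz(c,(287.5,151),.076);a=atz(c,(285.2,178),.053);b=atz(c,(281.5,260),.053)
print(h,a,b);d=a-b;print(np.degrees(np.arctan2(d[1],d[0])),np.degrees(np.arctan2(*(h-b)[1::-1])))
print(tri((c,(287.5,151)),(T,(377.5,223.5)),(S,(243.5,147.5))))
```

```text
[ 0.51461571 -0.30063901  0.076     ] [ 0.4836805  -0.30919574  0.053     ] [ 0.38423642 -0.33894372  0.053     ]
16.65417617618341 16.372493683968774
(array([ 0.51296226, -0.29799521,  0.07552648]), [0.0031237692581488, 0.002005660836556889, 0.002404556127330377])
```

View pics/c6.png

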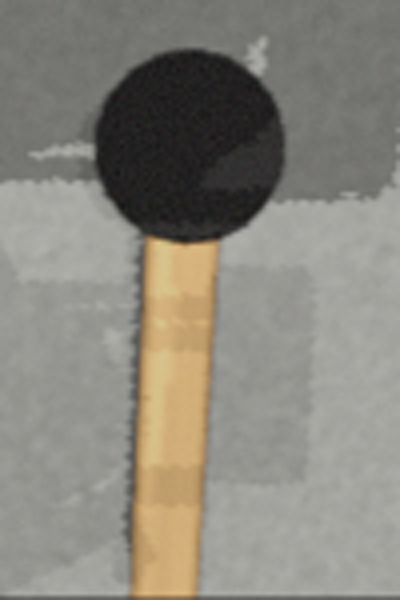

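Run:
```python
from h import *
go([.469,-.3135,.10],16.5)
go([.469,-.3135,.046],16.5)
```

```text
t 3.4 pos [ 0.4604 -0.3103  0.2209] shift [ 0.59 12.09  0.71] rot [ 0.     0.044 -0.001]
t 3.4 pos [ 0.4604 -0.3103  0.2209] shift [ 0.6  17.49  0.71] rot [ 0.     0.044 -0.001]
```

Call:
carry_out --pt "1 0.6 4 0.7 0 0.044 0" --pt "1 0.6 8 0.7 0 0.044 0" --pt "1 0.6 12 0.7 0 0.044 0" --pt "1 0.6 15 0.7 0 0.044 0" --pt "1 0.6 17.5 0.7 0 0.044 0" --pt "1 0.6 17.5 0.7 0 0.044 0" --pt "1 0.6 17.5 0.7 0 0.044 0" --pt "0 0.6 17.5 0.7 0 0.044 0" --pt "0 0.6 17.5 0.7 0 0.044 0" --pt "0 0.6 17.5 0.7 0 0.044 0" --pt "0 0.6 17.5 0.7 0 0.044 0" --pt "0 0.6 17.5 0.7 0 0.044 0" --pt "0 0.6 17.5 0.7 0 0.044 0" --pt "0 0.6 17.5 0.7 0 0.044 0" --pt "0 0.6 17.5 0.7 0 0.044 0" --force 60

```text
time: 4.9
position: [0.4681, -0.3157, 0.046]
tool_rot: [-0.566, 0.424, -0.424, 0.566]
ft_force: [0.9, -0.6, 0.8]
grip_width: 0.0308
```

Run:
```python
from h import *
go([.469,-.3135,.046],16.5)
print(robot.get_obs()['grip_width'])
# pot estimates
c=ld('pics/w2.png');T=cam('top');S=cam('scene')
print('pin w2',atz(c,(312,263),.082), 'top',atz(T,(284,208.5),.082),'scene',atz(S,(277.8,209.5),.082))
print('pin tri',tri((c,(312,263)),(T,(284,208.3)),(S,(277.8,209.5))))
print('pot rim: w2',atz(c,(280.7,230),.07),'top',atz(T,(271.4,221),.07))
```

```text
t 4.9 pos [ 0.4681 -0.3157  0.046 ] shift [-0.19 -0.    0.15] rot [ 0.    -0.004 -0.   ]
0.03076289168158316
pin w2 [ 5.55091146e-01 -1.78731938e-04  8.20000000e-02] top [ 0.55240044 -0.0046331   0.082     ] scene [ 0.55492048 -0.00146311  0.082     ]
pin tri (array([ 0.55418945, -0.00347698,  0.07854479]), [0.002108763294045024, 0.001383345929002894, 0.0009507862536816102])
pot rim: w2 [0.51644457 0.03859886 0.07      ] top [0.51367053 0.03359519 0.07      ]
```

Call:
carry_out --pt "0 0 0 0 0 0 0" --pt "0 0 0 0 0 0 0" --pt "0 0 0 0 0 0 0" --pt "0 0 0 0 0 0 0"

```text
time: 5.3
position: [0.4681, -0.3157, 0.046]
tool_rot: [-0.566, 0.424, -0.424, 0.566]
ft_force: [-0.3, 0.2, -0.7]
grip_width: 0.0028
```

Run:
```python
from h import *
go([.469,-.3135,.21],16.5)
```

```text
t 5.3 pos [ 0.4681 -0.3157  0.046 ] shift [ -0.19 -16.4    0.14] rot [ 0.    -0.004 -0.   ]
```

The fingers closed to 2.8 mm, so they missed the handle. I'll look.

Run:
```python
from h import *
snap('wrist','pics/w4.png');snap('scene','pics/s4.png')
crop('pics/s4.png','pics/c7.png',190,80,140,105,5)
```

```text
(no output)
```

View pics/w4.png

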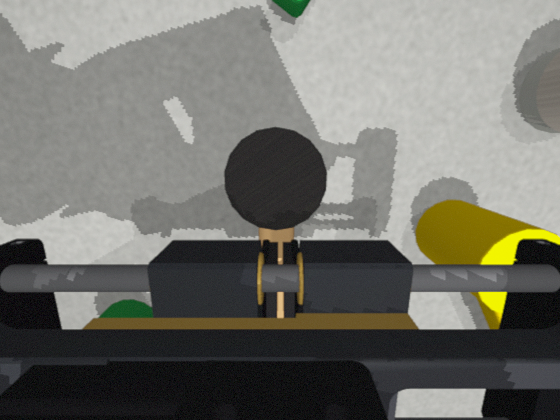

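View pics/c7.png

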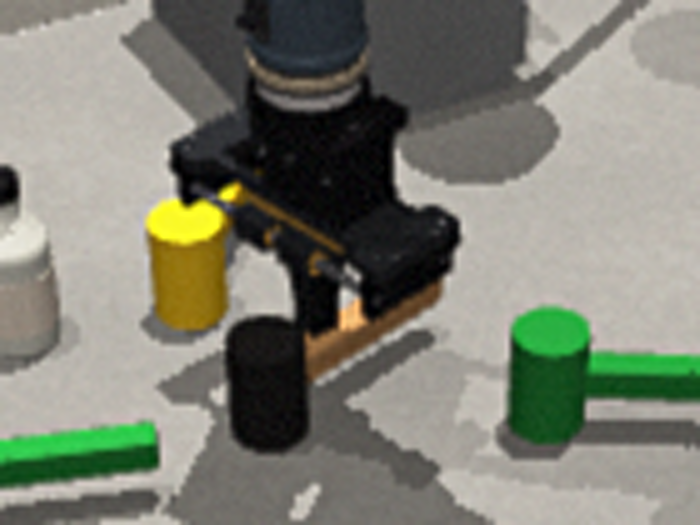

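Run:
```python
from h import *
print(robot.get_obs()['grip_width'],robot.get_obs()['time'])
crop('pics/w4.png','pics/c8.png',210,120,140,210,3)
S=cam('scene');p=robot.get_obs()['position']
print(proj(S,[p,p-np.array([0,0,.025])]), proj(ld('pics/w4.png'),[p,p-np.array([0,0,.025]),p-np.array([0,0,.006])]))
crop('pics/s4.png','pics/c9.png',225,125,60,55,12)
```

```text
0.0009170720142707378 5.4
[[252.87013353 147.68902168]
 [253.07916323 153.60829296]] [[279.09500412 249.20831203]
 [279.2325935  236.2800951 ]
 [279.13118785 245.80840455]]
```

View pics/c8.png

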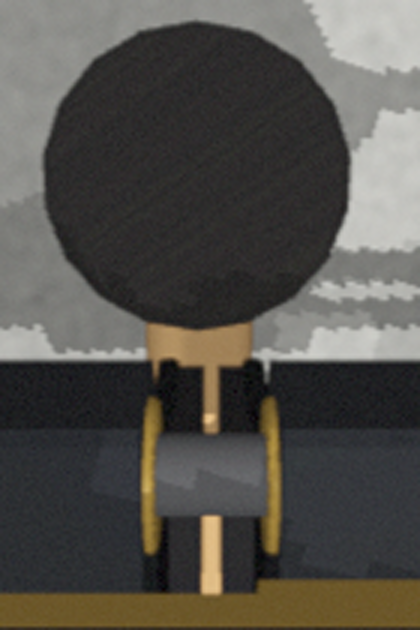

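View pics/c9.png

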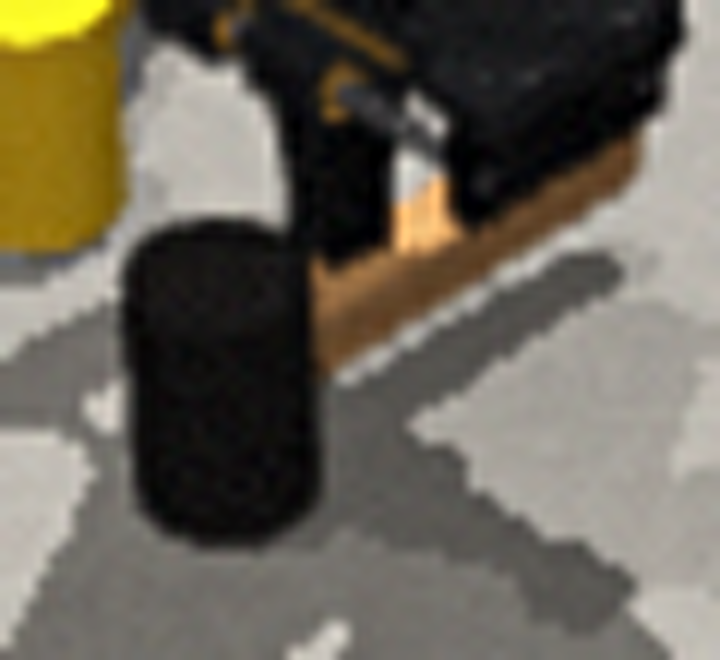

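The crops show the fingers shut just above the handle. The tips are about 3 cm shorter than the stated geometry implies: in the scene view they appear at (254,147), which is TCP level. I'll open them and descend carefully while checking the force.

Call:
carry_out --pt "0.7 0 -0.5 0 0 0 0" --pt "0.7 0 -0.5 0 0 0 0" --pt "0.7 0 -0.5 0 0 0 0" --pt "0.7 0 -0.5 0 0 0 0" --pt "0.7 0 -0.5 0 0 0 0" --pt "0.7 0 -0.5 0 0 0 0" --pt "0.7 0 -0.5 0 0 0 0" --pt "0.7 0 -0.5 0 0 0 0" --pt "0.7 0 0.2 0 0 0 0" --pt "0.7 0 0.7 0 0 0 0" --pt "0.7 0 1.2 0 0 0 0" --pt "0.7 0 1.2 0 0 0 0"

```text
time: 6.6
position: [0.4676, -0.3152, 0.033]
tool_rot: [-0.566, 0.425, -0.424, 0.566]
ft_force: [-0.3, -0.6, -0.5]
grip_width: 0.0608
```

Run:
```python
from h import *
snap('scene','pics/s5.png');snap('wrist','pics/w5.png')
crop('pics/s5.png','pics/c10.png',215,110,80,65,10)
o=robot.get_obs();print(o['position'],o['ft_force'],o['grip_width'])
```

```text
[ 0.46799657 -0.31559686  0.03366851] [ 0.56599773 -0.37249521 -0.09789847] 0.060965637709555584
```

View pics/c10.png

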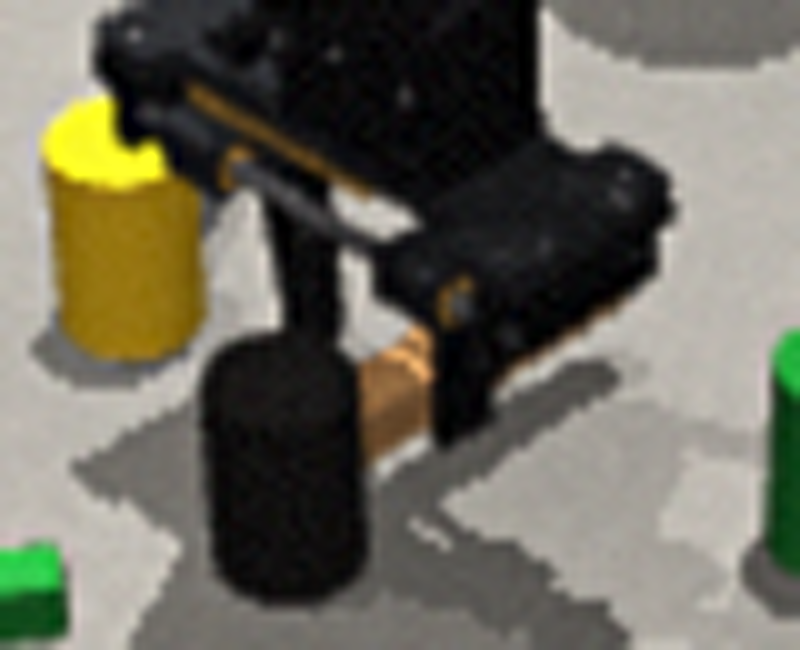

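View pics/w5.png

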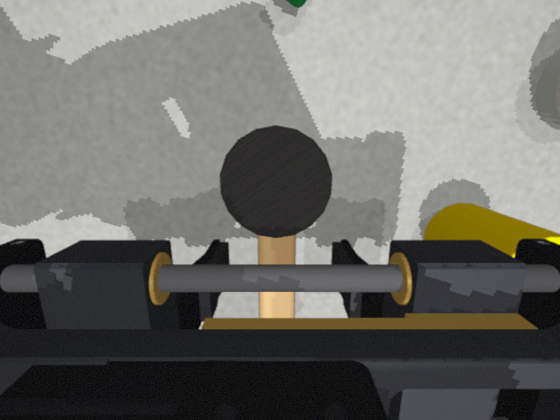

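Run:
```python
from h import *
S=cam('scene')
for z in (0,.01,.02,.03,.04,.05): print(z,proj(S,[[.4565,-.2765,z]])[0], atz(S,(260.5,154.5),z))
K,E=cam('wrist')
# closed/open fingers in wrist frame: inner top corners px (228,240),(333,240)
```

```text
0 [261.8184184  163.99468685] [ 4.36627174e-01 -3.22477233e-01 -1.11022302e-16]
0.01 [261.77907045 161.69068507] [ 0.44233975 -0.31159766  0.01      ]
0.02 [261.73932559 159.36344308] [ 0.44805233 -0.30071809  0.02      ]
0.03 [261.6991778  157.01260747] [ 0.45376491 -0.28983852  0.03      ]
0.04 [261.65862092 154.63781762] [ 0.45947749 -0.27895894  0.04      ]
0.05 [261.61764867 152.23870552] [ 0.46519007 -0.26807937  0.05      ]
```

Call:
carry_out --pt "0.7 0 0.5 0 0 0 0" --pt "0.7 0 1 0 0 0 0" --pt "0.7 0 1.3 0 0 0 0" --pt "0.7 0 1.3 0 0 0 0"

```text
time: 7.1
position: [0.4678, -0.3154, 0.0204]
tool_rot: [-0.566, 0.425, -0.424, 0.566]
ft_force: [0.0, -0.3, 0.2]
grip_width: 0.0611
```

Call:
carry_out --pt "0 0 0.5 0 0 0 0" --pt "0 0 0.5 0 0 0 0" --pt "0 0 0.5 0 0 0 0" --pt "0 0 0.5 0 0 0 0" --pt "0 0 0.5 0 0 0 0" --pt "0 0 0.5 0 0 0 0" --pt "0 0 0.5 0 0 0 0" --pt "0 0 0.5 0 0 0 0"

```text
time: 7.9
position: [0.4677, -0.3152, 0.0161]
tool_rot: [-0.566, 0.425, -0.424, 0.566]
ft_force: [-1.3, 1.2, 3.5]
grip_width: 0.0219
```

Run:
```python
from h import *
snap('scene','pics/s6.png')
crop('pics/s6.png','pics/c11.png',215,110,80,65,10)
o=robot.get_obs();print(o['position'],o['ft_force'],o['grip_width'])
```

```text
[ 0.46775327 -0.31523928  0.0161427 ] [-1.10712844  2.83300346  2.09635367] 0.02153964625374694
```

View pics/c11.png

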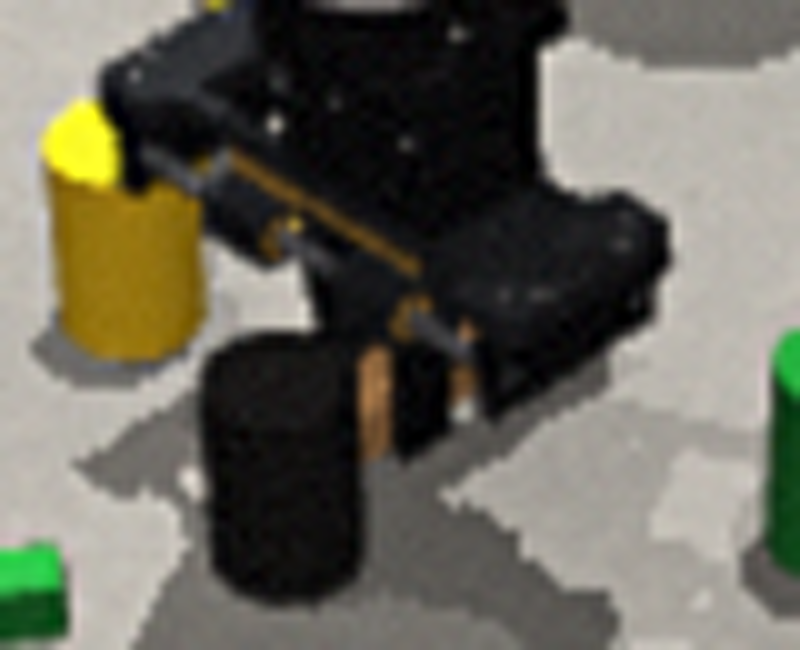

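Call:
carry_out --pt "0 0 -2 0 0 0 0" --pt "0 0 -5 0 0 0 0" --pt "0 0 -9 0 0 0 0" --pt "0 0 -13 0 0 0 0" --pt "0 0 -15 0 0 0 0" --pt "0 0 -15 0 0 0 0" --pt "0 0 -15 0 0 0 0"

```text
time: 8.65
position: [0.4674, -0.3152, 0.165]
tool_rot: [0.566, -0.425, 0.424, -0.566]
ft_force: [-0.8, 1.7, -5.1]
grip_width: 0.0218
```

Run:
```python
from h import *
snap('scene','pics/s7.png');snap('wrist','pics/w7.png')
crop('pics/s7.png','pics/c12.png',205,70,100,80,8)
o=robot.get_obs();print(o['position'],o['ft_force'],o['grip_width'])
```

```text
[ 0.46674538 -0.31447287  0.1637361 ] [ 0.75660859 -0.47826507 -5.52966625] 0.02192162371046909
```

View pics/c12.png

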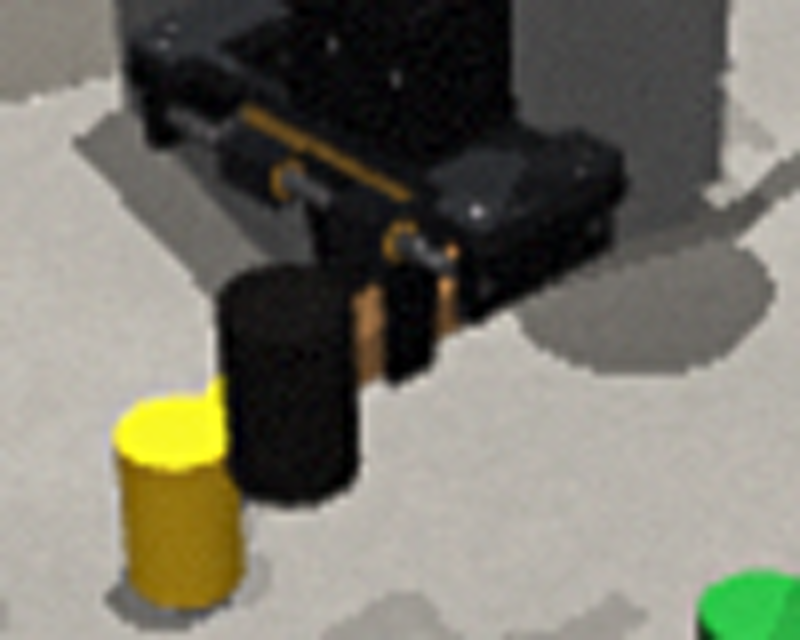

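View pics/w7.png

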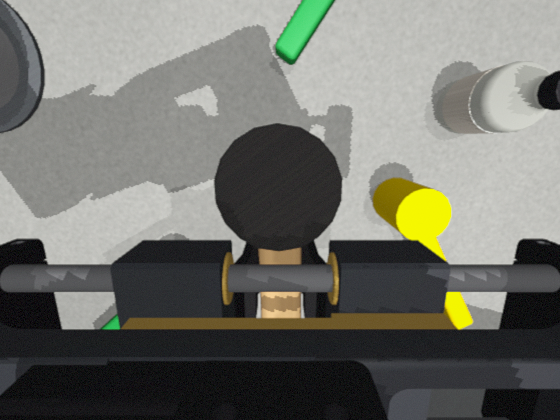

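Run:
```python
from h import *
go([.5205,-.012,.165],16.5);go([.5205,-.012,.118],16.5)
```

```text
t 8.75 pos [ 0.4667 -0.3145  0.1637] shift [-27.53  -0.04  13.63] rot [ 0.003 -0.004 -0.004]
t 8.75 pos [ 0.4667 -0.3145  0.1637] shift [-27.51   4.66  13.64] rot [ 0.003 -0.004 -0.004]
```

Call:
carry_out --pt "0 -3 0 1.5 0 0 0" --pt "0 -7 0 3.5 0 0 0" --pt "0 -11 0 5.5 0 0 0" --pt "0 -15 0 7.5 0 0 0" --pt "0 -19 0 9.5 0 0 0" --pt "0 -23 0 11.5 0 0 0" --pt "0 -26 0 13 0 0 0" --pt "0 -27.5 0 13.6 0 0 0" --pt "0 -27.5 0 13.6 0 0 0" --pt "0 -27.5 2 13.6 0 0 0" --pt "0 -27.5 4.2 13.6 0 0 0" --pt "0 -27.5 4.2 13.6 0 0 0" --pt "0 -27.5 4.2 13.6 0 0 0"

```text
time: 10.05
position: [0.5209, -0.0142, 0.123]
tool_rot: [0.566, -0.425, 0.424, -0.565]
ft_force: [0.3, -0.3, -3.7]
grip_width: 0.022
```

Run:
```python
from h import *
snap('scene','pics/s8.png');snap('wrist','pics/w8.png')
crop('pics/s8.png','pics/c13.png',230,140,120,110,6)
o=robot.get_obs();print(o['position'],o['ft_force'],o['grip_width'])
go([.5205,-.012,.0855],16.5)
```

```text
[ 0.52231323 -0.01432089  0.12443836] [ 0.09947422 -0.57773707 -4.12365597] 0.02146635398203294
t 10.15 pos [ 0.5223 -0.0143  0.1244] shift [-0.28  3.89 -0.11] rot [-0.001 -0.005  0.001]
```

View pics/c13.png

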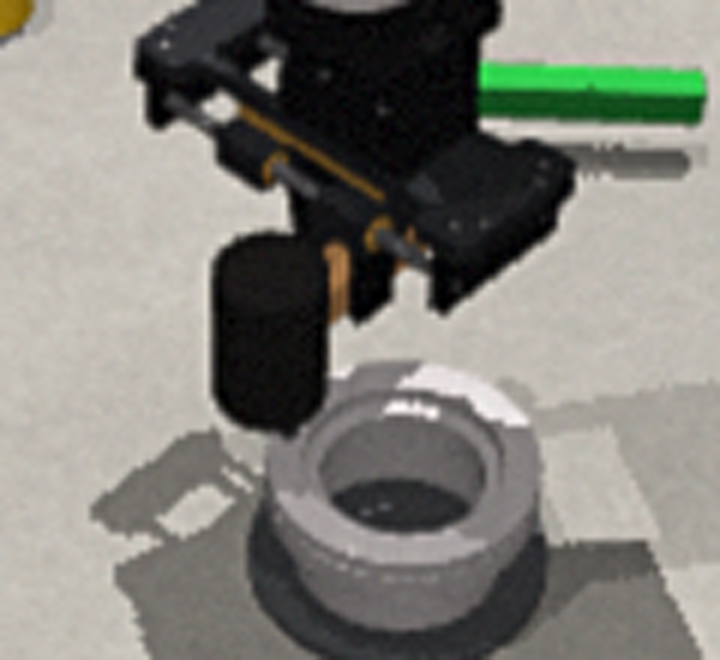

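View pics/w8.png

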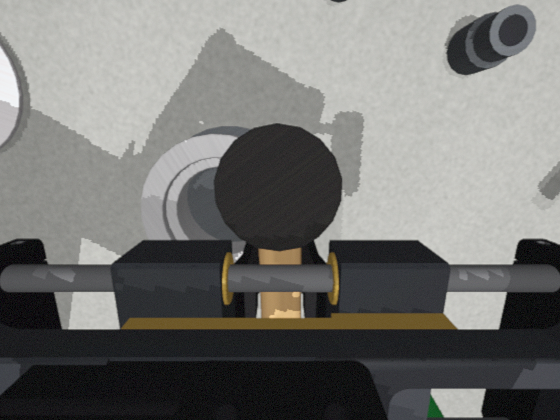

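Run:
```python
from h import *
S=cam('scene')
print(proj(S,[[.568,-.0005,.109],[.554,-.002,.080],[.568,-.0005,.080]]))
print(atz(S,(275,207.5),.109))
```

```text
[[273.90269805 204.52056908]
 [277.98233922 209.75984882]
 [273.82772392 211.9171967 ]]
[0.57093924 0.01059163 0.109     ]
```

Call:
carry_out --pt "0 -0.2 0.8 0 0 0 0" --pt "0 -0.2 1.6 0 0 0 0" --pt "0 -0.2 2.0 0 0 0 0" --pt "0 -0.2 2.3 0 0 0 0" --pt "0 -0.2 2.6 0 0 0 0" --pt "0 -0.2 2.9 0 0 0 0" --pt "0 -0.2 3.1 0 0 0 0" --pt "0 -0.2 3.1 0 0 0 0"

```text
time: 10.95
position: [0.5209, -0.0117, 0.0931]
tool_rot: [0.566, -0.424, 0.424, -0.566]
ft_force: [-2.5, 0.1, 1.5]
grip_width: 0.0214
```

Run:
```python
from h import *
snap('scene','pics/s9.png')
crop('pics/s9.png','pics/c14.png',230,140,120,110,6)
o=robot.get_obs();print(o['position'],o['ft_force'],o['moment'],o['grip_width'])
```

```text
[ 0.52086409 -0.01165735  0.09310055] [-2.62858191  0.13384792  0.35341317] [-0.1024439   0.66092309  0.03825268] 0.021449229613032254
```

View pics/c14.png

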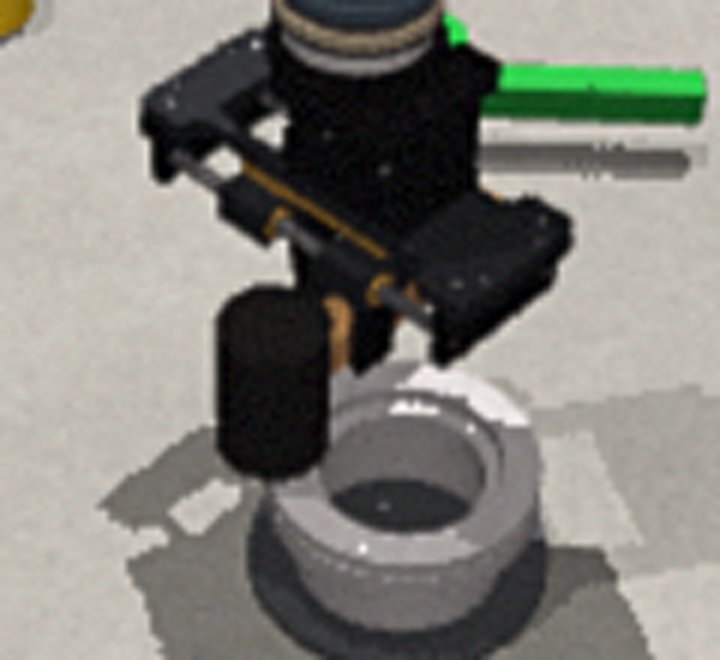

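Call:
carry_out --pt "0 0 0.3 0 0 0 0" --pt "0 0 0.5 0 0 0 0" --pt "0 0 0.7 0 0 0 0" --pt "0 0 0.7 0 0 0 0" --pt "0 0 0.7 0 0 0 0"

```text
time: 11.5
position: [0.521, -0.0117, 0.0861]
tool_rot: [0.566, -0.424, 0.424, -0.566]
ft_force: [-3.4, 0.5, 5.4]
grip_width: 0.0213
```

Run:
```python
from h import *
snap('scene','pics/s10.png')
crop('pics/s10.png','pics/c15.png',230,140,120,110,6)
o=robot.get_obs();print(o['position'],o['ft_force'],o['moment'],o['grip_width'])
```

```text
[ 0.52094153 -0.01169474  0.08609349] [-4.80756891 -0.19132731  4.4057833 ] [0.00311671 0.86086333 0.05996779] 0.021505723321412196
```

View pics/c15.png

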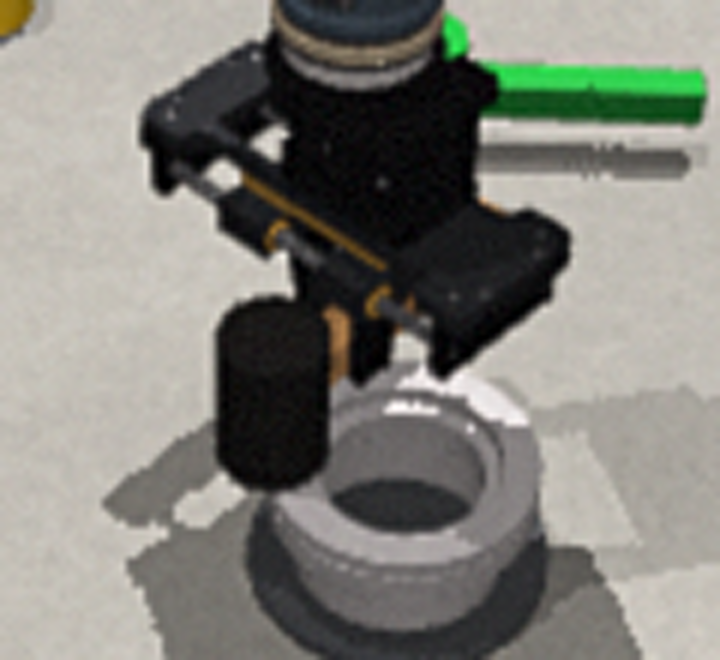

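Call:
carry_out --pt "0 0 0.2 0 0 0 0" --pt "0 0 0.4 0 0 0 0" --pt "0 0 0.4 0 0 0 0"

```text
time: 11.85
position: [0.5206, -0.0115, 0.0853]
tool_rot: [0.566, -0.424, 0.424, -0.566]
ft_force: [-10.8, 0.9, 29.5]
grip_width: 0.0215
```

Run:
```python
from h import *
snap('scene','pics/s11.png');snap('wrist','pics/w11.png')
crop('pics/s11.png','pics/c16.png',250,170,70,60,10)
o=robot.get_obs();print(o['position'],o['ft_force'],o['moment'],o['grip_width'])
```

```text
[ 0.52060056 -0.01149756  0.0853444 ] [-10.57167622   1.34250478  29.21876471] [0.19468668 1.63274756 0.15320759] 0.02178746041374943
```

View pics/c16.png

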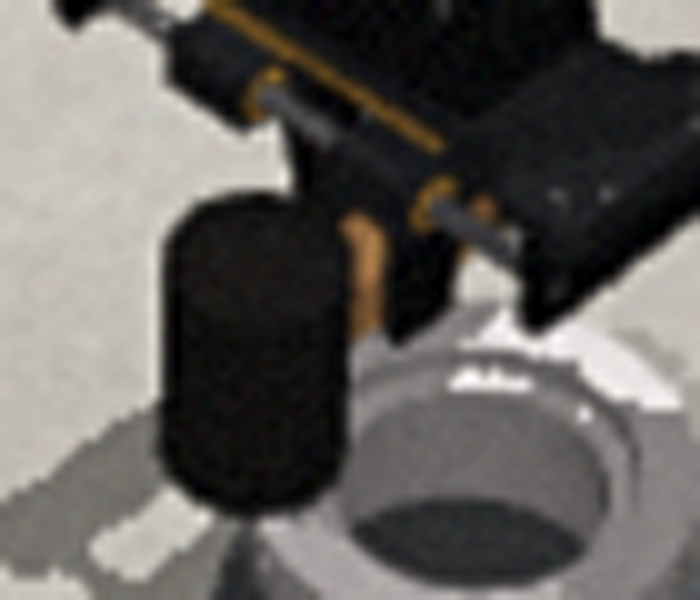

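View pics/w11.png

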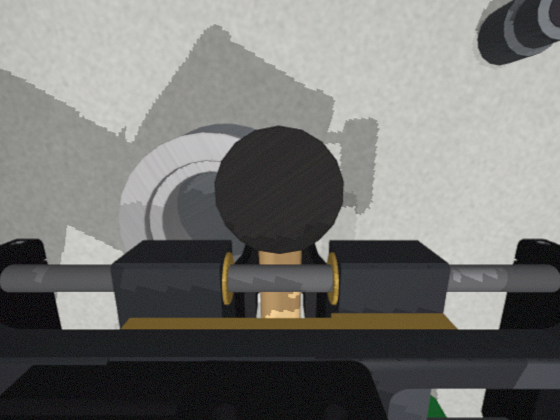

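Call:
carry_out --pt "0 0 -1.5 0 0 0 0" --pt "0 0 -4 0 0 0 0" --pt "0 0 -7.5 0 0 0 0" --pt "0 0 -9 0 0 0 0" --pt "0 4 -9 -1 0 0 0" --pt "0 8 -9 -2 0 0 0" --pt "0 12 -9 -3 0 0 0" --pt "0 16 -8 -3.8 0 0 0" --pt "0 17.5 -5 -4.2 0 0 0" --pt "0 17.5 -1 -4.2 0 0 0" --pt "0 17.5 2.5 -4.2 0 0 0" --pt "0 17.5 4.8 -4.2 0 0 0" --pt "0 17.5 5.6 -4.2 0 0 0" --pt "0 17.5 6.1 -4.2 0 0 0" --pt "0 17.5 6.1 -4.2 0 0 0"

```text
time: 13.45
position: [0.5306, -0.1918, 0.021]
tool_rot: [-0.566, 0.424, -0.425, 0.566]
ft_force: [-0.4, 0.1, -3.6]
grip_width: 0.0217
```

Run:
```python
from h import *
snap('scene','pics/s12.png')
crop('pics/s12.png','pics/c17.png',200,110,120,110,6)
o=robot.get_obs();print(o['position'],o['ft_force'],o['moment'],o['grip_width'])
```

```text
[ 0.53087434 -0.19197885  0.02167777] [-1.09397793  1.18105072 -4.13658816] [-0.03965013  0.32011725  0.04569628] 0.021467232299990983
```

View pics/c17.png

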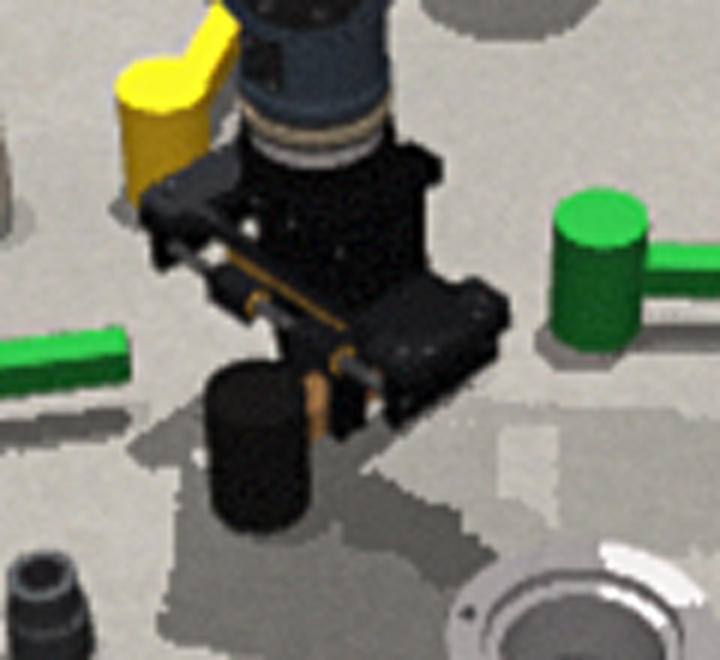

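Call:
carry_out --pt "0 0 0.3 0 0 0 0" --pt "0 0 0.5 0 0 0 0" --pt "0 0 0.6 0 0 0 0" --pt "0 0 0.6 0 0 0 0"

```text
time: 13.9
position: [0.5302, -0.1917, 0.0158]
tool_rot: [-0.566, 0.424, -0.425, 0.566]
ft_force: [-0.4, -0.6, -1.8]
grip_width: 0.0218
```

Call:
carry_out --pt "0.7 0 0 0 0 0 0" --pt "0.7 0 0 0 0 0 0" --pt "0.7 0 0 0 0 0 0" --pt "0.7 0 0 0 0 0 0" --pt "0.7 0 0 0 0 0 0" --pt "0.7 0 0 0 0 0 0" --pt "0.7 0 -3 0 0 0 0" --pt "0.7 0 -7 0 0 0 0" --pt "0.7 0 -11 0 0 0 0" --pt "0.7 0 -15 0 0 0 0" --pt "0.7 0 -19 0 0 0 0" --pt "0.7 0 -19 0 0 0 0"

```text
time: 15.1
position: [0.5334, -0.1935, 0.2111]
tool_rot: [-0.565, 0.42, -0.429, 0.566]
ft_force: [0.3, -0.2, -1.0]
grip_width: 0.0611
```

Run:
```python
from h import *
go([.515,.12,.22],90)
```

```text
t 15.1 pos [ 0.5334 -0.1935  0.2111] shift [-30.6   -1.13   7.02] rot [-1.000e-03 -1.287e+00  1.400e-02]
```

Run:
```python
from h import *
go([.515,.055,.22],90)
```

```text
t 15.1 pos [ 0.5334 -0.1935  0.2111] shift [-24.36  -1.08   5.2 ] rot [-1.000e-03 -1.287e+00  1.400e-02]
```

Call:
carry_out --pt "1 -24.4 -1 5.2 0 -1.287 0" --pt "1 -24.4 -1 5.2 0 -1.287 0" --pt "1 -24.4 -1 5.2 0 -1.287 0" --pt "1 -24.4 -1 5.2 0 -1.287 0" --pt "1 -24.4 -1 5.2 0 -1.287 0" --pt "1 -24.4 -1 5.2 0 -1.287 0" --pt "1 -24.4 -1 5.2 0 -1.287 0" --pt "1 -24.4 -1 5.2 0 -1.287 0" --pt "1 -24.4 -1 5.2 0 -1.287 0" --pt "1 -24.4 -1 5.2 0 -1.287 0" --pt "1 -24.4 -1 5.2 0 -1.287 0" --pt "1 -24.4 -1 5.2 0 -1.287 0"

```text
time: 16.3
position: [0.5112, 0.0573, 0.2147]
tool_rot: [-0.707, 0.001, -0.0, 0.707]
ft_force: [-0.6, 0.1, 0.3]
grip_width: 0.0872
```

Run:
```python
from h import *
snap('wrist','pics/w13.png');snap('scene','pics/s13.png')
o=robot.get_obs();print(o['position'],o['tool_rot'])
crop('pics/w13.png','pics/c18.png',210,145,140,105,5)
crop('pics/s13.png','pics/c19.png',230,120,120,120,5)
```

```text
[0.51135903 0.0572388  0.21489197] [-7.07085432e-01  4.29924438e-04 -2.48539717e-04  7.07127956e-01]
```

View pics/c18.png

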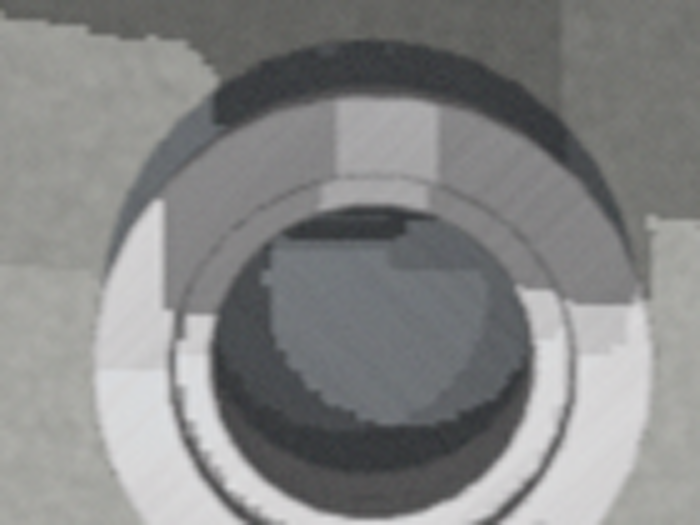

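View pics/s13.png

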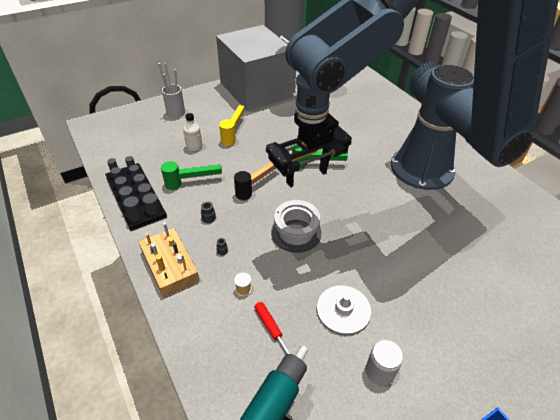

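```bash
cat > fit.py <<'E'
from h import *
from scipy.optimize import least_squares
def circ(c,pts,r,z,p0):
    # residual: distance of back-projected pt at z from centre - r
    P=np.array([atz(c,p,z)[:2] for p in pts]);return P,r
def fit(c,sets,p0,fz=False):
    def f(x):
        out=[]
        for pts,r,z in sets:
            P=np.array([atz(c,p,z+(x[2] if fz else 0))[:2] for p in pts]);out+=list(np.hypot(*(P-x[:2]).T)-r)
        return out
    s=least_squares(f,list(p0)+([0.] if fz else []));return s.x,np.round(np.array(s.fun)*1000,1)
E
python3 - <<'E'
from fit import *
c=ld('pics/w13.png')
m=lambda L,ox,oy,s:[(a/s+ox,b/s+oy) for a,b in L]
op=m([(211,350),(532,350),(371,205),(371,517)],210,145,5)
rim=m([(95,370),(652,370),(378,95),(160,200),(592,200)],210,145,5)
rec=m([(375,174),(169,360),(577,362)],210,145,5)
S=[(op,.038,.06),(rim,.064,.07),(rec,.046,.07)]
print(fit(c,S,(.51,.03)));print(fit(c,S,(.51,.03),True));print(fit(c,S[:1],(.51,.03)))
c=ld('pics/w1.png')
disc=m([(88,300),(550,300),(319,75),(319,524),(140,165)],220,150,5)
col=m([(237,318),(402,315)],220,150,5)
st=m([(285,357),(350,357),(317,385)],220,150,5)
print(fit(c,[(disc,.066,.014)],(.55,.3)),fit(c,[(disc,.066,.014)],(.55,.3),True))
print(fit(c,[(st,.008,.065)],(.55,.3)))
go([.548,.3085,.10],90)
E
```

```text
(array([0.51641936, 0.03383406]), array([-0.1, -0.6,  0.3, -0.7, -0.9, -0.8, -0.1, -1.6, -0.9,  0.8,  0.4,
        0.3]))
(array([ 0.51647067,  0.03332792, -0.00344914]), array([ 0.2, -0.3,  0.2,  0.1, -0.2, -0.1,  0.1, -1.2, -0.5,  0.8,  0.9,
        0.8]))
(array([0.51615929, 0.03430657]), array([-0.4, -0.4, -0.2, -0.3]))
(array([0.54960325, 0.30709383]), array([-0.2, -1.2, -0.2, -1. , -1.2])) (array([ 0.54945371,  0.30603308, -0.00494438]), array([ 0.4, -0.2,  0.5,  0. , -0.7]))
(array([0.54830254, 0.30870132]), array([ 0.1,  0.1, -0. ]))
t 16.4 pos [0.5114 0.0572 0.2149] shift [ 3.64 11.49 25.13] rot [-0.    -0.001 -0.   ]
```

Call:
carry_out --pt "1 0.6 0 5 0 0 0" --pt "1 1.3 0 10 0 0 0" --pt "1 2 1 14.5 0 0 0" --pt "1 2.7 3 19 0 0 0" --pt "1 3.3 6 23 0 0 0" --pt "1 3.6 9 25.1 0 0 0" --pt "1 3.6 11.5 25.1 0 0 0" --pt "1 3.6 11.5 25.1 0 0 0" --pt "1 3.6 11.5 25.1 0 0 0"

```text
time: 17.3
position: [0.5473, 0.3081, 0.0999]
tool_rot: [0.707, -0.0, -0.0, -0.707]
ft_force: [0.5, -0.2, 0.2]
grip_width: 0.0872
```

Run:
```python
from h import *
c,_=snap('wrist','pics/w14.png');snap('scene','pics/s14.png')
o=robot.get_obs();print(o['position'],o['tool_rot'])
crop('pics/s14.png','pics/c20.png',295,230,110,90,7)
p=o['position'];print('expected stem px',proj(c,[[.548,.3085,.065]]))
```

```text
[0.5487125  0.30812366 0.10167935] [-7.06782893e-01 -5.76180193e-04 -1.35417969e-03  7.07428990e-01]
expected stem px [[280.74528275 230.77268366]]
```

View pics/w14.png

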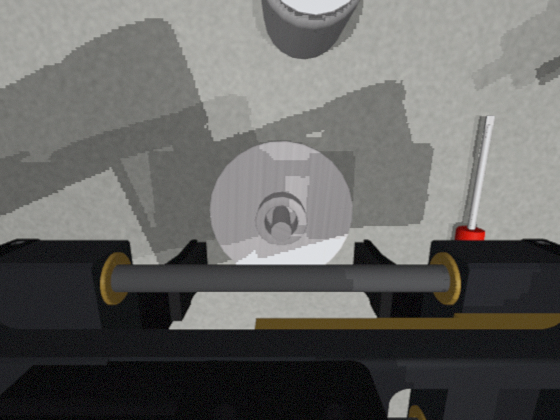

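View pics/c20.png

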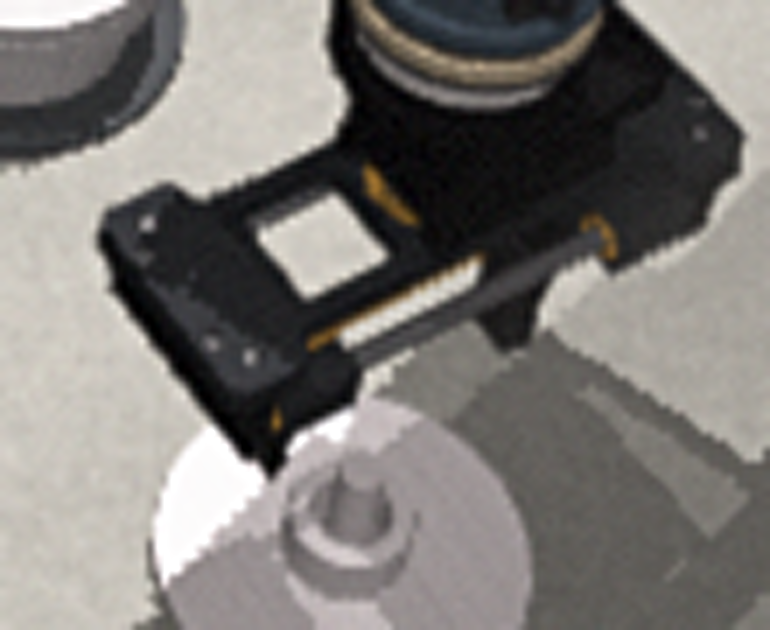

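Run:
```python
from h import *
S=cam('scene')
for z in (.085,.095,.105,.115,.125): print(z,proj(S,[[.497,.308,z],[.599,.308,z]]).round(1).tolist())
```

```text
0.085 [[364.4, 282.6], [328.9, 301.1]]
0.095 [[365.1, 280.1], [329.3, 298.7]]
0.105 [[365.7, 277.7], [329.8, 296.3]]
0.115 [[366.4, 275.2], [330.2, 293.9]]
0.125 [[367.1, 272.7], [330.7, 291.4]]
```

Run:
```python
from h import *
crop('pics/w14.png','pics/c21.png',245,180,75,70,8)
```

```text
(no output)
```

View pics/c21.png

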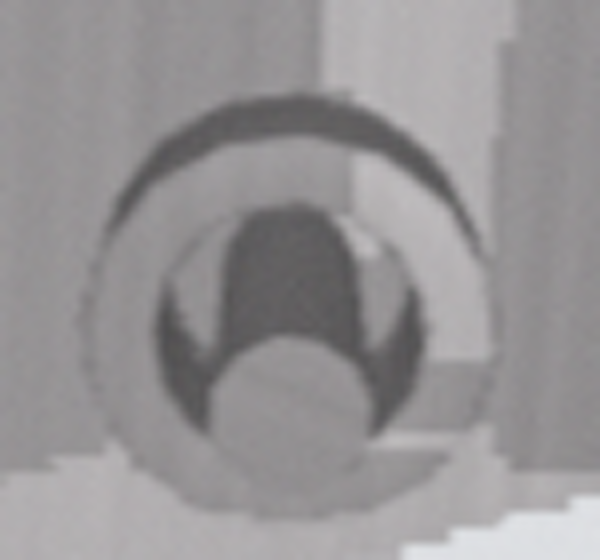

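Call:
carry_out --pt "1 0 2.5 0 0 0 0" --pt "0.6 0 4.5 0 0 0 0" --pt "0.6 0 5.8 0 0 0 0" --pt "0.6 0 6.4 0 0 0 0" --pt "0.6 0 6.4 0 0 0 0"

```text
time: 17.9
position: [0.5477, 0.308, 0.0362]
tool_rot: [-0.707, 0.0, -0.0, 0.707]
ft_force: [0.8, -0.4, 0.2]
grip_width: 0.0626
```

Run:
```python
from h import *
c,_=snap('wrist','pics/w15.png');snap('scene','pics/s15.png')
o=robot.get_obs();print(o['position'],o['ft_force'],o['grip_width'])
crop('pics/s15.png','pics/c22.png',305,255,90,75,8)
```

```text
[0.54826613 0.30844376 0.03701124] [-1.01584504 -0.67030355  0.73636987] 0.05649169374273995
```

View pics/c22.png

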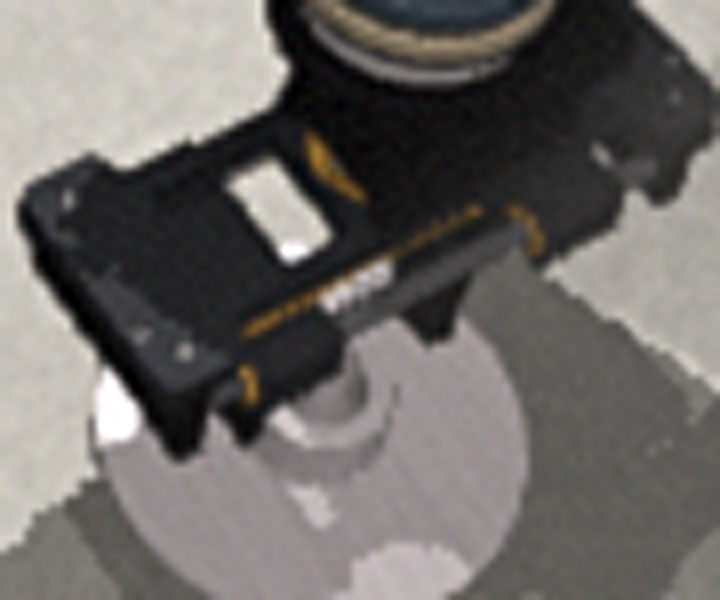

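View pics/w15.png

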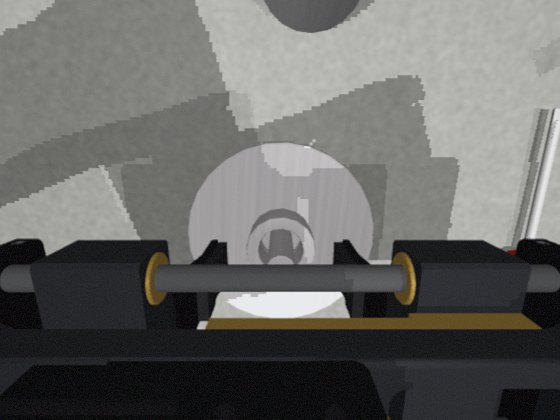

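Run:
```python
from h import *
S=cam('scene')
for z in (.035,.045,.055): print(z,proj(S,[[.511,.318,z],[.585,.318,z]]).round(1).tolist())
```

```text
0.035 [[359.1, 299.7], [334.1, 313.1]]
0.045 [[359.7, 297.4], [334.5, 310.9]]
0.055 [[360.3, 295.2], [335.0, 308.7]]
```

Call:
carry_out --pt "0 0 0 0 0 0 0" --pt "0 0 0 0 0 0 0" --pt "0 0 0 0 0 0 0" --pt "0 0 0 0 0 0 0" --pt "0 0 0 0 0 0 0" --pt "0 0 0 0 0 0 0" --pt "0 0 0 0 0 0 0" --pt "0 0 0 0 0 0 0" --force 45

```text
time: 18.8
position: [0.5477, 0.3084, 0.0361]
tool_rot: [-0.707, -0.0, -0.0, 0.707]
ft_force: [0.8, 0.5, -1.3]
grip_width: 0.0145
```

Call:
carry_out --pt "0 0 -1 0 0 0 0" --pt "0 0 -3 0 0 0 0" --pt "0 0 -6 0 0 0 0" --pt "0 0 -9 0 0 0 0" --pt "0 0 -12 0 0 0 0" --pt "0 0 -12 0 0 0 0" --pt "0 0 -12 0 0 0 0"

```text
time: 19.5
position: [0.5467, 0.3081, 0.1558]
tool_rot: [0.707, -0.0, -0.0, -0.707]
ft_force: [-0.6, -0.6, -4.5]
grip_width: 0.0146
```

Run:
```python
from h import *
c,_=snap('wrist','pics/w16.png');snap('scene','pics/s16.png')
o=robot.get_obs();print(o['position'],o['ft_force'],o['moment'],o['grip_width'],R.from_quat(o['tool_rot']).as_matrix().round(4))
crop('pics/s16.png','pics/c23.png',290,210,110,90,7)
crop('pics/w16.png','pics/c24.png',150,120,260,200,3)
go([.5164,.034,.156],90)
```

```text
[0.545464   0.3076176  0.15381864] [-0.03217479  0.06165607 -4.95883828] [-0.06028411  0.0357152  -0.00471345] 0.01455998638917165 [[ 1.     -0.0048  0.    ]
 [-0.     -0.0017  1.    ]
 [-0.0048 -1.     -0.0017]]
t 19.6 pos [0.5455 0.3076 0.1538] shift [ -2.91  -0.16 -27.36] rot [ 0.002 -0.    -0.005]
```

View pics/c23.png

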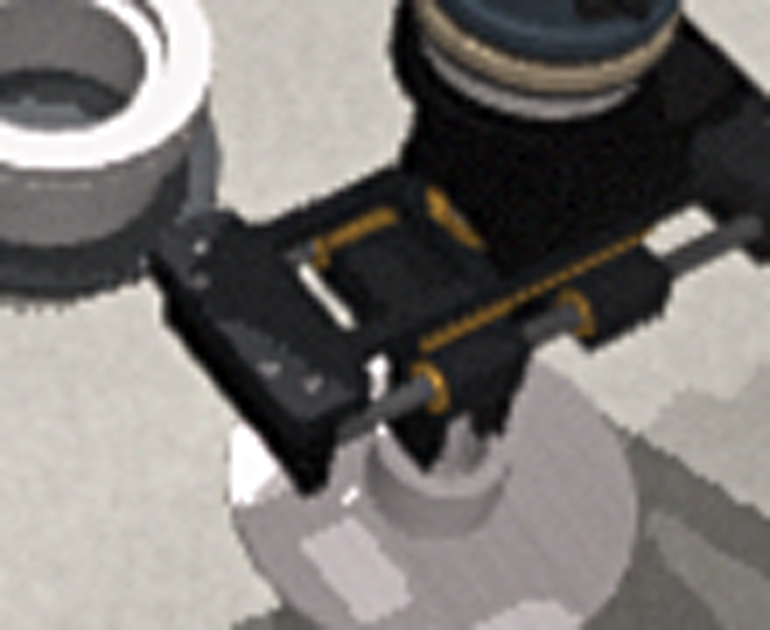

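View pics/c24.png

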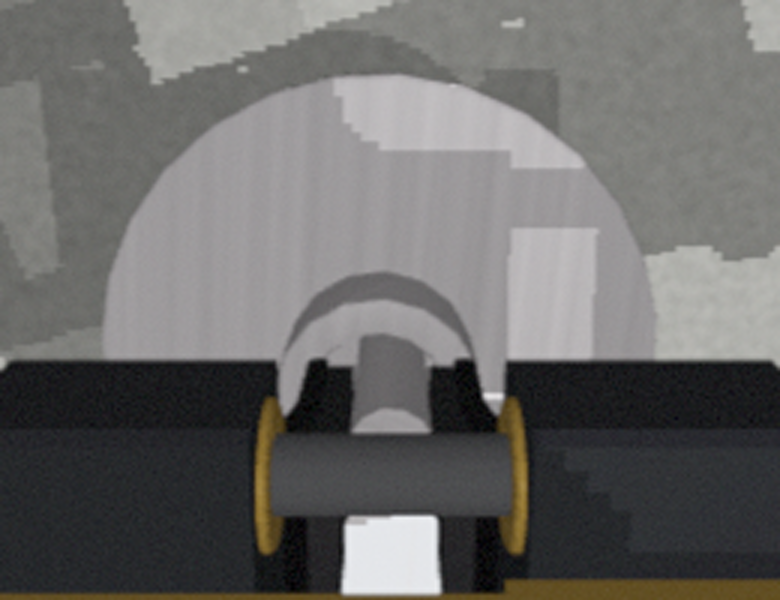

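Both lids came up level, and the stem sits centred in the jaws at (280,260) in the wrist view. Now I'll move over the pot.

Call:
carry_out --pt "0 -0.3 0 -2 0 0 0" --pt "0 -0.7 0 -5 0 0 0" --pt "0 -1.1 0 -9 0 0 0" --pt "0 -1.5 0 -13 0 0 0" --pt "0 -1.9 0 -17 0 0 0" --pt "0 -2.4 0 -21 0 0 0" --pt "0 -2.8 0 -25 0 0 0" --pt "0 -3.1 0 -27 0 0 0" --pt "0 -3.1 0 -27.4 0 0 0" --pt "0 -3.1 1.5 -27.4 0 0 0" --pt "0 -3.1 3.5 -27.4 0 0 0" --pt "0 -3.1 3.5 -27.4 0 0 0" --pt "0 -3.1 3.5 -27.4 0 0 0"

```text
time: 20.9
position: [0.5156, 0.0351, 0.1201]
tool_rot: [-0.707, 0.001, 0.001, 0.707]
ft_force: [0.6, -0.2, -4.8]
grip_width: 0.015
```

Run:
```python
from h import *
c,_=snap('wrist','pics/w17.png');snap('scene','pics/s17.png')
o=robot.get_obs();print(o['position'],o['ft_force'],o['moment'],o['grip_width'])
crop('pics/s17.png','pics/c25.png',240,160,110,95,7)
crop('pics/w17.png','pics/c26.png',150,120,260,200,3)
S=cam('scene')
a=np.linspace(0,2*np.pi,13)[:-1]
im=cv2.imread('pics/s17.png');im=cv2.resize(im,None,fx=4,fy=4,interpolation=cv2.INTER_CUBIC)
def dr(cx,cy,z,r,col):
    t=np.linspace(0,2*np.pi,90);P=proj(S,np.c_[cx+r*np.cos(t),cy+r*np.sin(t),0*t+z])
    cv2.polylines(im,[((P+.5)*4-.5).astype(int)],True,col,1)
dr(.5168,.034,.07,.064,(0,0,255));dr(.5168,.034,.0,.072,(0,255,0));dr(.5168,.034,.093,.066,(255,0,0));
cv2.imwrite('pics/c27.png',im[600:1100,900:1500])
```

```text
[0.51690796 0.03475676 0.12134033] [ 0.02522637  0.02018179 -3.28453574] [-0.09356165  0.00541559  0.03606714] 0.014782943201989772
```

View pics/c27.png

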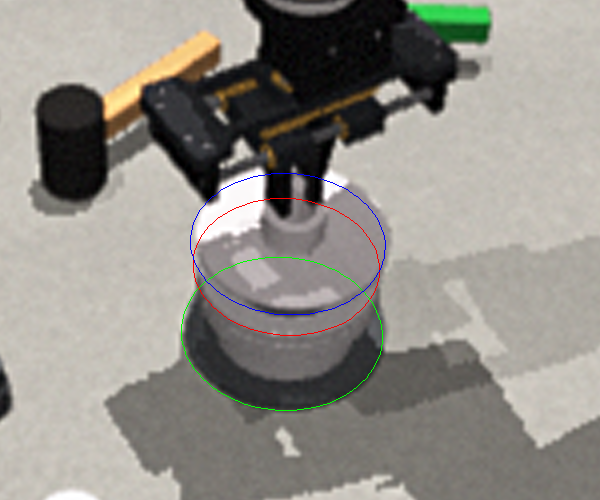

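View pics/c25.png

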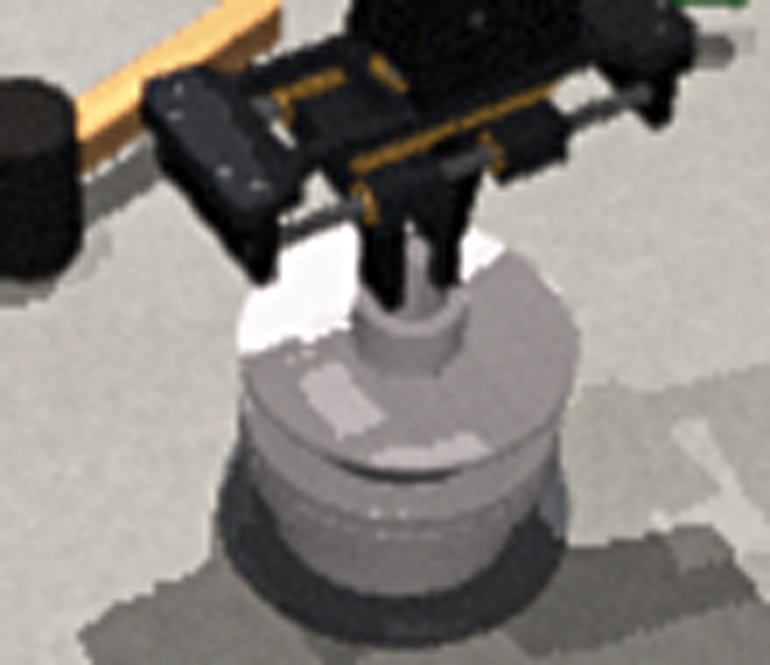

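Call:
carry_out --pt "0 0 0.5 0 0 0 0" --pt "0 0 1.0 0 0 0 0" --pt "0 0 1.3 0 0 0 0" --pt "0 0 1.5 0 0 0 0" --pt "0 0 1.7 0 0 0 0" --pt "0 0 1.7 0 0 0 0"

```text
time: 21.6
position: [0.5163, 0.0343, 0.1038]
tool_rot: [-0.707, 0.0, 0.0, 0.707]
ft_force: [0.1, 0.3, -4.0]
grip_width: 0.0146
```

Run:
```python
from h import *
o=robot.get_obs();print(o['position'],o['ft_force'],o['moment'],o['grip_width'])
```

```text
[0.51626865 0.03429127 0.10379736] [ 0.0937202   0.29364363 -3.99105166] [-0.09756036  0.01833937 -0.02332163] 0.01455520647641603
```

Call:
carry_out --pt "0 0 0.2 0 0 0 0" --pt "0 0 0.4 0 0 0 0" --pt "0 0 0.55 0 0 0 0" --pt "0 0 0.55 0 0 0 0"

```text
time: 22.0
position: [0.5162, 0.0343, 0.0983]
tool_rot: [-0.707, 0.0, 0.0, 0.707]
ft_force: [0.0, 0.6, -3.3]
grip_width: 0.0149
```

Run:
```python
from h import *
o=robot.get_obs();print(o['position'],o['ft_force'],o['moment'],o['grip_width'])
```

```text
[0.51622609 0.03434261 0.09831581] [ 0.03706707  0.57293971 -3.31197047] [-0.07799854  0.05699952 -0.00757006] 0.01491978894651155
```

Call:
carry_out --pt "0 0 0.1 0 0 0 0" --pt "0 0 0.2 0 0 0 0" --pt "0 0 0.25 0 0 0 0" --pt "0 0 0.25 0 0 0 0"

```text
time: 22.4
position: [0.5166, 0.0343, 0.0962]
tool_rot: [0.707, 0.0, 0.0, -0.707]
ft_force: [-0.4, 0.6, -1.3]
grip_width: 0.0146
```

Run:
```python
from h import *
o=robot.get_obs();print(o['position'],o['ft_force'],o['moment'],o['grip_width'])
```

```text
[0.5166313  0.0342738  0.09620404] [-0.37056187  0.62949831 -1.30961568] [-0.1314937   0.02410181 -0.0246798 ] 0.014626049032746825
```

Call:
carry_out --pt "0 0 0.1 0 0 0 0" --pt "0 0 0.15 0 0 0 0" --pt "0 0 0.15 0 0 0 0"

```text
time: 22.7
position: [0.5167, 0.0343, 0.096]
tool_rot: [0.707, 0.0, 0.0, -0.707]
ft_force: [-2.0, -0.3, 9.2]
grip_width: 0.0151
```

Run:
```python
from h import *
c,_=snap('wrist','pics/w18.png');snap('scene','pics/s18.png')
o=robot.get_obs();print(o['position'],o['ft_force'],o['moment'],o['grip_width'])
crop('pics/s18.png','pics/c28.png',240,160,110,95,7)
```

```text
[0.51666836 0.0343087  0.09597379] [-2.38695843  0.58583729  8.81958281] [-0.04036275  0.49462078 -0.01931154] 0.014903258388749084
```

View pics/c28.png

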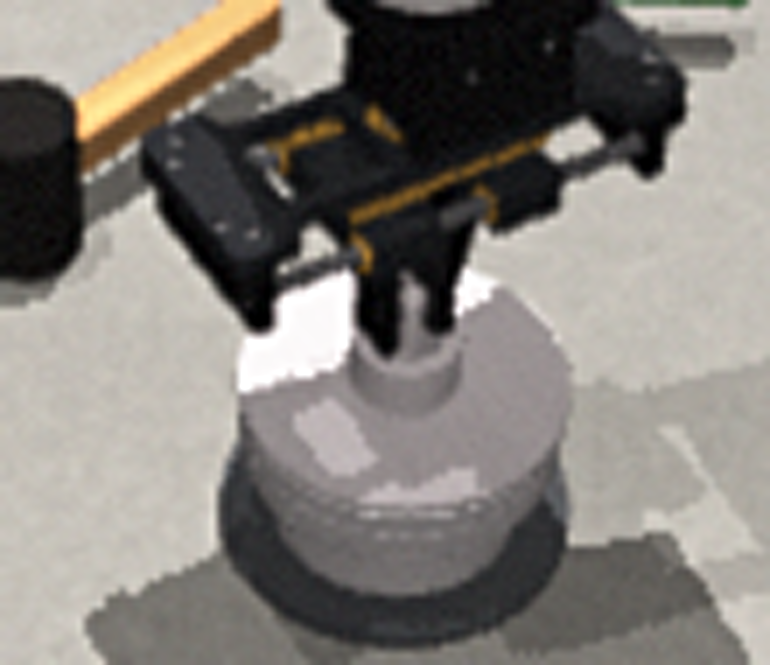

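Call:
carry_out --pt "0 0 -0.15 0 0 0 0" --pt "0 0 -0.15 0 0 0 0" --pt "1 0 -0.15 0 0 0 0" --pt "1 0 -0.15 0 0 0 0" --pt "1 0 -0.15 0 0 0 0" --pt "1 0 -0.15 0 0 0 0" --pt "1 0 -0.15 0 0 0 0" --pt "1 0 -0.15 0 0 0 0" --pt "1 0 -0.15 0 0 0 0" --pt "1 0 -0.15 0 0 0 0" --pt "1 0 -0.15 0 0 0 0" --pt "1 0 -0.15 0 0 0 0" --pt "1 0 -2 0 0 0 0" --pt "1 0 -4 0 0 0 0" --pt "1 0 -6.15 0 0 0 0" --pt "1 0 -6.15 0 0 0 0" --pt "1 0 -6.15 0 0 0 0"

```text
time: 24.5
position: [0.5165, 0.0343, 0.1562]
tool_rot: [0.707, 0.0, 0.0, -0.707]
ft_force: [0.5, 0.0, 0.4]
grip_width: 0.0868
```

Run:
```python
from h import *
c,_=snap('wrist','pics/w19.png');snap('scene','pics/s19.png')
o=robot.get_obs();print(o['position'],o['ft_force'],o['moment'],o['grip_width'])
crop('pics/s19.png','pics/c29.png',240,160,110,95,7)
crop('pics/w19.png','pics/c30.png',205,140,150,120,5)
```

```text
[0.51559921 0.03443509 0.15516333] [-0.38368575 -0.81564563 -0.38520336] [-0.09069578  0.07622836 -0.01197544] 0.08683621023146844
```

View pics/c29.png

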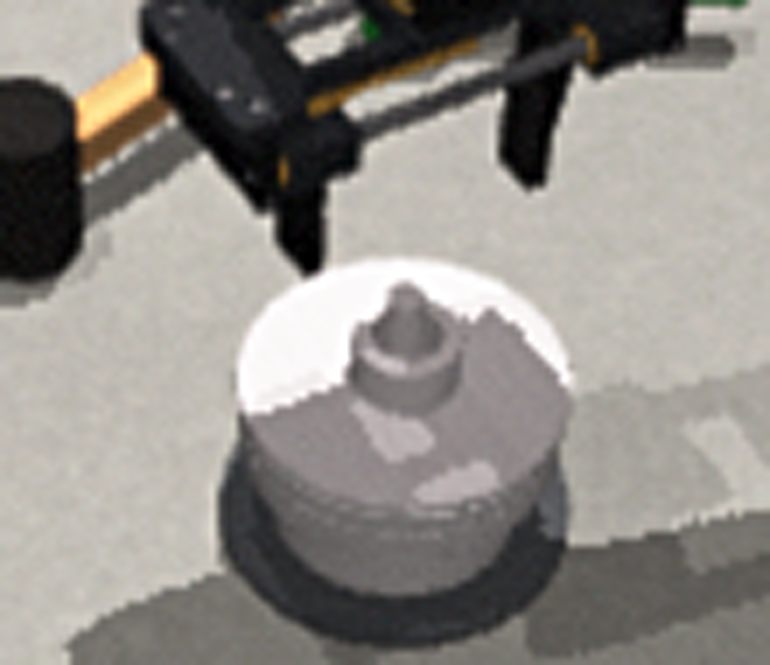

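View pics/c30.png

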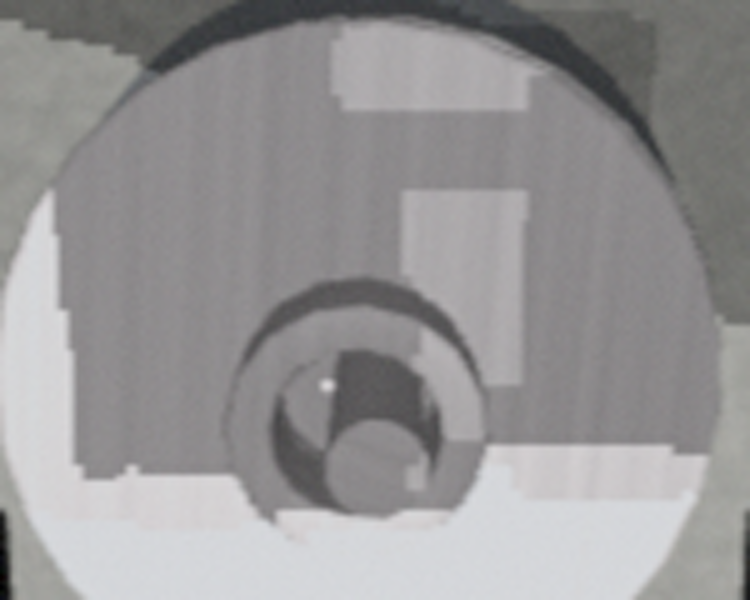

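Run:
```python
from fit import *
c=ld('pics/w19.png')
m=lambda L:[(a/5+205,b/5+140) for a,b in L]
o=robot.get_obs();print(o['position'])
print('stem',fit(c,[(m([(326,468),(432,468),(380,418),(380,517)]),.008,.125)],(.51,.03)))
print('collar',fit(c,[(m([(224,425),(487,425),(358,305)]),.022,.101),(m([(273,430),(441,430)]),.014,.101)],(.51,.03)))
print('disc',fit(c,[(m([(3,400),(720,400),(380,18)]),.066,.076)],(.51,.03)))
```

```text
[0.51559921 0.03443509 0.15516333]
stem (array([0.51726222, 0.03375674]), array([-0.2, -0.2, -0.3, -0.3]))
collar (array([0.51359863, 0.03112882]), array([-0.2, -0.5,  0.1, -0.3, -0. ]))
disc (array([0.51422207, 0.03163012]), array([-1.1, -1.1, -0. ]))
```

Call:
carry_out --pt "1 -0.15 2.5 -0.25 0 0 0" --pt "1 -0.15 5 -0.25 0 0 0" --pt "1 -0.15 7 -0.25 0 0 0" --pt "1 -0.15 7.8 -0.25 0 0 0" --pt "1 -0.15 8.2 -0.25 0 0 0" --pt "1 -0.15 8.2 -0.25 0 0 0" --pt "1 -0.15 8.2 -0.25 0 0 0"

```text
time: 25.3
position: [0.5155, 0.0318, 0.0746]
tool_rot: [0.707, 0.0, 0.0, -0.707]
ft_force: [-0.8, -0.0, -0.1]
grip_width: 0.0874
```

Run:
```python
from h import *
c,_=snap('wrist','pics/w20.png');snap('scene','pics/s20.png')
o=robot.get_obs();print(o['position'],o['ft_force'],o['moment'],o['grip_width'])
crop('pics/s20.png','pics/c31.png',240,150,110,95,7)
S=cam('scene')
for z in (.07,.08,.09): print(z,proj(S,[[.515-.051,.0415,z],[.515+.051,.0415,z]]).round(1).tolist())
```

```text
[0.51559919 0.03173415 0.07487107] [1.8697679  0.17888439 0.15480496] [-0.0596508  -0.01168207  0.01014215] 0.0868689952813448
0.07 [[313.8, 210.7], [282.1, 224.1]]
0.08 [[314.0, 208.2], [282.2, 221.6]]
0.09 [[314.3, 205.7], [282.3, 219.1]]
```

View pics/c31.png

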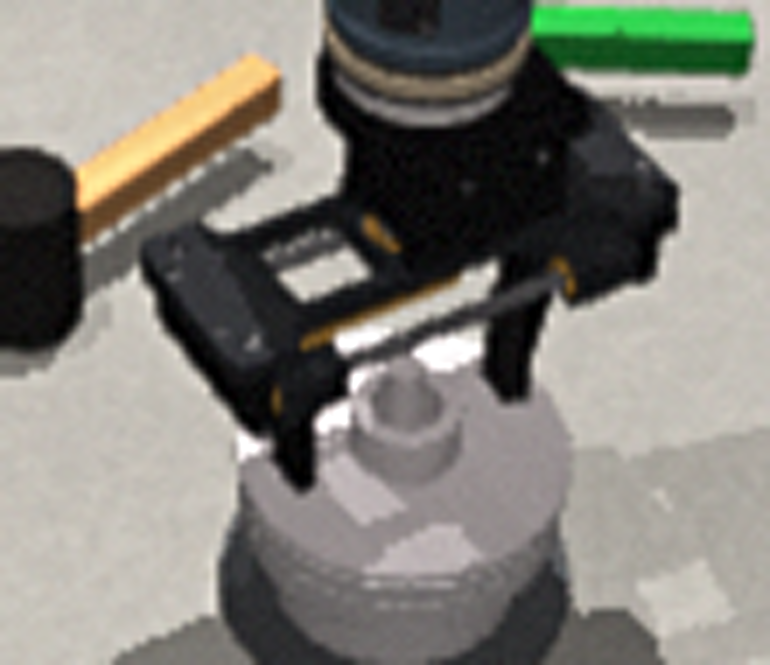

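View pics/w20.png

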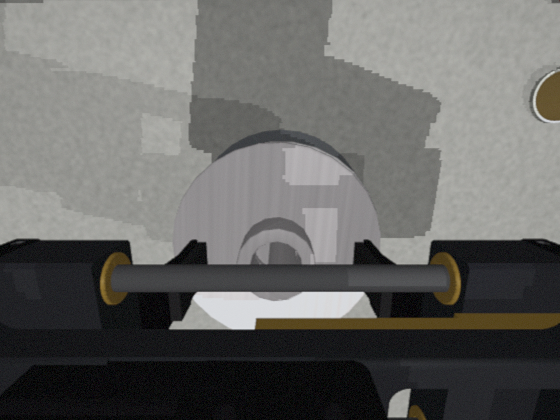

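Call:
carry_out --pt "1 0 0.3 0 0 0 0" --pt "0 0 0.3 0 0 0 0" --pt "0 0 0.3 0 0 0 0" --pt "0 0 0.3 0 0 0 0" --pt "0 0 0.3 0 0 0 0" --pt "0 0 0.3 0 0 0 0" --pt "0 0 0.3 0 0 0 0" --pt "0 0 0.3 0 0 0 0" --pt "0 0 0.3 0 0 0 0" --force 40

```text
time: 26.3
position: [0.5144, 0.0319, 0.071]
tool_rot: [-0.707, 0.0, 0.0, 0.707]
ft_force: [-1.3, -0.0, 0.1]
grip_width: 0.0425
```

Run:
```python
from h import *
c,_=snap('wrist','pics/w21.png')
o=robot.get_obs();print(o['position'],o['ft_force'],o['moment'],o['grip_width'])
crop('pics/w21.png','pics/c32.png',180,120,200,170,4)
```

```text
[0.5144534  0.031858   0.07101251] [-2.05500661 -0.5542924   1.50112277] [-0.16370914  0.37383362 -0.06191228] 0.04254938147971472
```

View pics/c32.png

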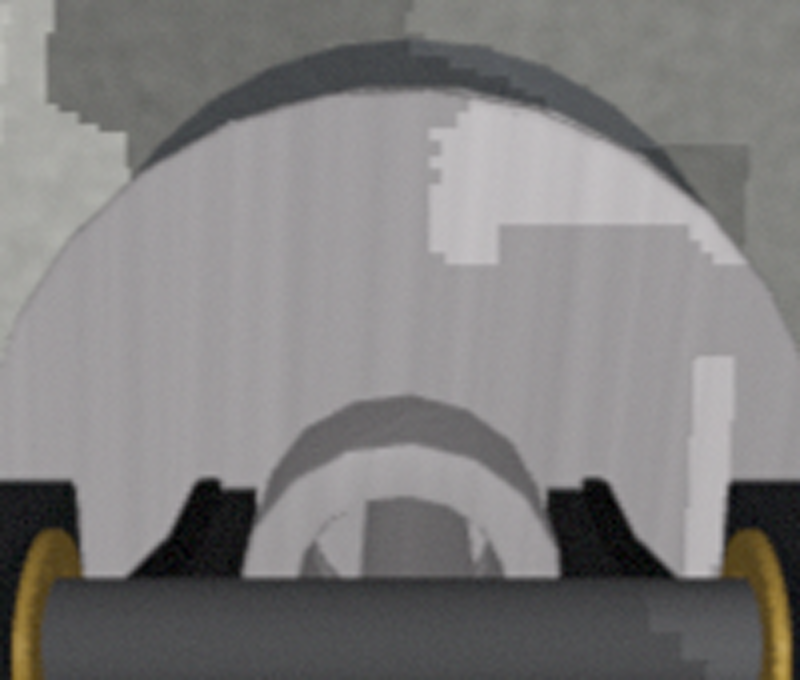

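Call:
carry_out --pt "0 0 -0.5 0 0 0 0" --pt "0 0 -1.2 0 0 0 0" --pt "0 0 -2.2 0 0 0 0" --pt "0 0 -3.4 0 0 0 0" --pt "0 0 -4.6 0 0 0 0" --pt "0 0 -5.8 0 0 0 0" --pt "0 0 -7 0 0 0 0" --pt "0 0 -8.2 0 0 0 0" --pt "0 0 -9 0 0 0 0" --pt "0 0 -9.5 0 0 0 0" --pt "0 0 -9.5 0 0 0 0" --pt "0 0 -9.5 0 0 0 0"

```text
time: 27.55
position: [0.5146, 0.0318, 0.1658]
tool_rot: [-0.707, 0.0, 0.0, 0.707]
ft_force: [-0.4, 0.2, -2.8]
grip_width: 0.0426
```

Run:
```python
from h import *
c,_=snap('wrist','pics/w22.png');snap('scene','pics/s22.png')
o=robot.get_obs();print(o['time'],o['position'],o['ft_force'],o['moment'],o['grip_width'],o['joint_velocities'])
crop('pics/s22.png','pics/c33.png',220,110,140,140,4)
im=robot.camera('top')[:,:,::-1];cv2.imwrite('pics/t22.png',im)
```

```text
27.65 [0.51444355 0.031874   0.16547506] [-0.03224093  0.27402348 -3.04670971] [-0.10109022  0.033881   -0.04647809] 0.04218641821121167 [ 0.00025402  0.00196547 -0.00081249  0.00049799 -0.00175473 -0.00067886]
```

View pics/c33.png

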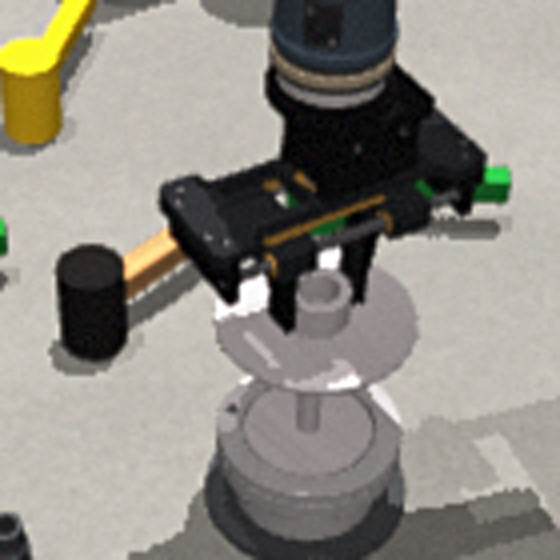

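View pics/w22.png

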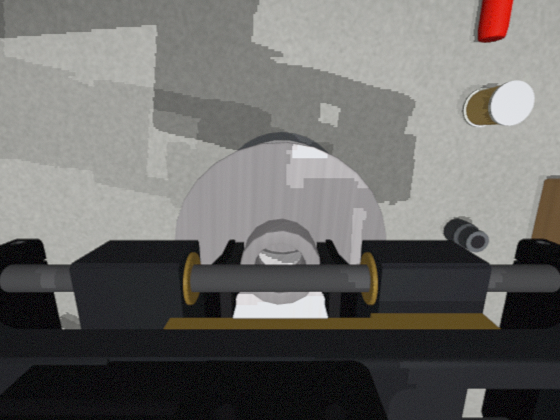

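The outer lid is held level and clear of the stem. The inner lid sits in the mouth around (297,218) in the scene view, the pin at (278,212) is flush, and the mallet stands on the bench. I'm handing in.

Run:
```python
from h import *
print(robot.hand_in())
o=robot.get_obs();print(o['time'],o['position'],o['grip_width'],o['ft_force'])
```

```text
the job is handed in; nothing more can be done
None
the job is handed in; nothing more can be done
```

I finished the job and handed it in at about 27.7 s of the 61 s allowed; the hand-in gives no verdict.

**Pin and mallet:** I pressed the pin down slowly with the mallet rather than striking it, until it reached a hard stop. That was about 34 N above free-hanging, with the mallet face at rim height. I then stood the mallet back on the bench, about 13 cm from where it started.

**Lids:** I lifted both lids by the stem and lowered them into the pot. They stopped at the height expected for the inner lid to be home (about 60 mm above the bench). I then gripped the outer lid by its collar and lifted it straight up 95 mm.

**Last checks:** The final picture shows the pin flush, the inner lid in the mouth and the mallet standing. The outer lid looks level, with its underside at about 0.165 m by calculation. The force reading of about 3 N roughly fits the lid's weight (2.2 N), and the arm was still.

**What disagreed:**
- **Finger length:** The fingertips sit about 8 mm behind the reported TCP, not 25 mm ahead of it. My first grasp therefore closed on air above the mallet handle. I measured the offset from the scene camera and corrected for it.
- **Grip width:** The gripper read about 1 mm low on the stem and the collar.
- **Wrist camera:** The best fits to the pot and lid edges put heights 3–5 mm lower than the stated ones. I did not correct for this, because it affected the stem and pot measurements alike.
- **Not checked:** I did not measure how far any bystander had moved; I saw no contact with them.

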